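# Charge a grinding jar with ceramic balls and close it

### The arm

A 6-joint arm with a two-finger parallel gripper is mounted at the origin on the work surface. World frame = base frame: x ahead of the robot, y to its left, z up, the work surface at z = 0. Lengths are in m, angles in rad, forces in N, time in s.
With the tool pointing down it reaches from about 0.35 to 0.775 m from the base axis. Payload 7.3 kg.
Tool frame: the origin (TCP) lies midway between the tips of the shut fingers; the grasp point (between the pads) lies 19 mm behind it; z points along the fingers, y is the direction in which the jaws open and shut (so a half turn about z gives the same grasp; the last joint's range is limited). The gripper opens to 92 mm and grips with 3 to 60 N. Pads are 19 mm wide; open, the fingers measure 130 mm over their backs; the gripper's body (75 mm by 190 mm) begins 47 mm behind the grasp point.
Start: joints at [-1.375, 0.342, 1.524, -0, 1.275, -0.146], TCP at [0.176, -0.495, 0.227] pointing down, gripper open.
Joint ranges: [-2.53, 2.53], [-0.77, 2.02], [0.04, 2.7], [-1, 4.14], [0.28, 2.66], [-3.11, 3.11]. Speed limits (rad/s): [2.57, 2.57, 3.14, 3.14, 3.14, 3.14].

### API

Orientations are given as a unit quaternion [x, y, z, w].
In Python, from station import r, cams gives the robot as it stands.
- The arm moves only by the shell command python3 -m handwheel 'ROWS'. ROWS is a JSON object of lists of equal length, an entry for each row: "jaw": the opening, from 0 (shut) to 1 (fully open); "translation": the shift along the tool's x, y, z in m, a list of three; "delta_rot": the turn, a rotation vector about the tool's x, y, z in degrees, a list of three. A call has 1 to 12 rows; each row shifts and turns the commanded pose from where the row before left it, along the tool's axes as they then stand; what a row does not reach is not made up. A row lasts 1/10 s, in which the tool goes at most 50 mm and 8.59 degrees, less where a joint would pass 70% of its speed; a pose out of reach is approached as far as the arm can. A call with a gripper value outside its range is refused whole. The fingers move at their own pace and stop on an object; the grip force is fixed at half the most. Time passes only in rows, so rows that do not move let the fingers close. It gives the time, the measured TCP pose, the force and the opening at its end, in the units of the state.
- r.observe(): the state, without advancing time (a new reading comes with each control period).
- cams.camera(name): name is "scene" or "top"; returns (picture, depth): 400x640x3 uint8, red, green, blue; 400x640 float32, m along the optical axis (not along the pixel's ray), 0 where there is no reading.
- cams.camera_model(name): a dict with "fx", "fy", "cx", "cy" (pixels), "rvec" (rotation vector, rad) and "tvec" (3), from world to camera coordinates, as OpenCV has them. Camera axes: x right, y down, z forward; pixel columns grow to the right and rows downward; lengths in m; the calibration is good to about 2 mm. A picture is of the moment at which its call begins. camera_model takes no time and is no camera call.
- r.finish_job(): hands the job in, once; it reports no verdict.
The state is a dict: "time_s": time; "joint_pos": joint angles; "qd": joint speeds; "tau": joint torques, N m; "ee_pos": TCP position; "tcp_rot": TCP orientation; "force": force on the tool from outside, world axes, zero at the start; "ft_torque": the same for the moment, N m; "width": opening from 0.0 (shut) to 1.0 (fully open).
Only numpy, scipy, OpenCV 4.12 (cv2) and the standard library are available. Lean on these libraries where they do the work, as an engineer would, in place of code of your own. Each camera call takes 0.05 s, during which the arm holds its last target.

### The job

Load the open grinding jar for milling: with the scoop, take at least three of the four white balls from the tray and tip them into the jar, never touching the clean balls with the fingers and letting none drop on the bench (those not used stay in the tray). Then lay the scoop down flat on the bench, empty, and close the jar with its lid, set down gently and fully home. Leave the bottle, the beaker and the well plate alone and the jar standing.

Things in the scene. Friction and masses are not known exactly. Their poses are not given: they have to be found in the camera images.
- tray: pressed steel tray, fixed. Flat floor 220 mm long (x) by 72 mm wide (y), its surface 8 mm above the bench; all four walls flare outward at 45 degrees to 30 mm above the floor (rim 280 x 132 mm, 38 mm high). Origin on the bench under the middle. The balls lie in the +x half (x 15 to 100 mm); the -x half, longer than the scoop's pan, is empty at the start
- ball0: a white ceramic grinding ball, 25 mm in diameter, 32 g, one of four alike, origin at its centre; it rolls off a surface that slopes more than about 15 degrees
- ball1: a white ceramic grinding ball, 25 mm in diameter, 32 g, one of four alike, origin at its centre; it rolls off a surface that slopes more than about 15 degrees
- ball2: a white ceramic grinding ball, 25 mm in diameter, 32 g, one of four alike, origin at its centre; it rolls off a surface that slopes more than about 15 degrees
- ball3: a white ceramic grinding ball, 25 mm in diameter, 32 g, one of four alike, origin at its centre; it rolls off a surface that slopes more than about 15 degrees
- scoop: flat-bottomed steel scoop, about 160 g, standing flat on the bench. Origin on the underside amid the pan; x to the open nose, z up. Pan 95 mm long (x -47.5 to 47.5), of 2 mm sheet: floor 64 mm wide, sides flaring at 45 degrees to 84 mm at 10 mm height, then upright to 34 mm, falling from mid-length to 10 mm near the nose; back wall 38 mm high
- scoop_grip (a point): grip point inside the scoop's black handle, at x = -97, y = 0, z = 68 mm in the scoop's frame. The handle is a straight bar 18 mm wide (y), 22 mm deep, 100 mm long, that leaves the top of the back wall and rises backward at 35 degrees; grip it across the 18 mm
- scoop_nose (a point): middle of the nose's lower edge, at x = 47.5, y = 0, z = 0 mm in the scoop's frame
- jar: round steel grinding jar with a white lining, 120 mm outside diameter, 80 mm high, bore 100 mm, inside floor 10 mm above the bench, 2.4 kg, standing open and loose on the bench. Origin at the centre of its underside, z up
- lid: the jar's lid, about 0.55 kg, knob up on the bench. From below: white spigot 94 mm across, 6 mm high, that enters the bore; steel flange 120 mm across, 8 mm thick, that rests on the rim; black round knob 30 mm across, 14 to 50 mm above the origin. Origin under the spigot's centre, z up; when closed it lies 74 mm above the jar's origin
- bottle: brown glass bottle with a white cap, 68 mm across, 130 mm high, bystander; origin under its centre
- beaker: small empty glass beaker, 72 mm across the rim, 95 mm high, bystander; origin under its centre
- wellplate: clear six-well plate, 127 x 85 x 18 mm, bystander; origin under its centre
Not all that is in view belongs to the job. Leave any blue or orange look-alike of the lid alone.

How it is judged:
By the outcome, as a careful person would: the job done as asked, in the order asked, and still so for the second after the job is handed in, with the robot touching nothing.
It also fails if it takes over 72 s, if anything falls off the work surface, if the arm or the gripper's body presses on something with over 40 N, if the wrist force passes 120 N, or if a joint passes its speed limit or range.

## Working session

There is one attempt and no reset: what is moved stays moved. The work goes in short steps, Python scripts to look and compute and a shell command to move; the robot and the scene stay as the last step left them, time stands still between calls to the robot, and variables do not carry over. Pictures are saved under pics/ and viewed, and the job is handed in when it is done.

```bash
ls; mkdir -p pics; cat > h.py <<'E'
import numpy as np, cv2
from scipy.spatial.transform import Rotation as R
from station import r, cams
def model(n):
    m=cams.camera_model(n); K=np.array([[m['fx'],0,m['cx']],[0,m['fy'],m['cy']],[0,0,1]])
    Rm=R.from_rotvec(np.array(m['rvec']).ravel()).as_matrix(); t=np.array(m['tvec']).ravel()
    return K,Rm,t
def ray(n,u,v,z):
    K,Rm,t=model(n); d=Rm.T@np.linalg.inv(K)@np.array([u,v,1.]); o=-Rm.T@t
    return o+d*(z-o[2])/d[2]
def proj(n,p):
    K,Rm,t=model(n); q=K@(Rm@np.array(p,float)+t); return q[:2]/q[2]
def cloud(n,depth):
    K,Rm,t=model(n); v,u=np.mgrid[0:400,0:640]
    P=np.stack([(u-K[0,2])/K[0,0]*depth,(v-K[1,2])/K[1,1]*depth,depth],-1)
    W=(P-t)@Rm; W[depth<=0]=np.nan; return W
def shot(tag):
    out={}
    for n in ('scene','top'):
        p,d=cams.camera(n); np.savez(f'pics/{tag}_{n}.npz',p=p,d=d); cv2.imwrite(f'pics/{tag}_{n}.png',p[:,:,::-1]); out[n]=(p,d)
    return out
def st():
    s=r.observe(); e=R.from_quat(s['tcp_rot']).as_matrix()
    print('t',round(s['time_s'],2),'p',np.round(s['ee_pos'],4),'F',np.round(s['force'],1),'w',round(s['width'],3)); print('q',np.round(s['joint_pos'],3)); print(np.round(e,3))
E
python3 - <<'E'
from h import *
shot('a'); st()
for n in ('scene','top'):
    K,Rm,t=model(n); print(n,-Rm.T@t,Rm[2],K[0,0])
E
```

```text
pics
t 0.1 p [ 0.1759 -0.4943  0.2262] F [0.4 0.6 0.5] w 1.002
q [-1.375  0.343  1.525 -0.     1.275 -0.146]
[[ 0.942  0.335 -0.   ]
 [ 0.335 -0.942  0.001]
 [ 0.    -0.001 -1.   ]]
scene [ 1.48051531 -0.05173333  0.70688282] [-0.8217458   0.07443166 -0.56497237] 409.54274660214685
top [0.4091758  0.0432357  1.42116867] [ 0.10189568 -0.00883643 -0.99475584] 495.94521591819404
```

View pics/a_scene.png

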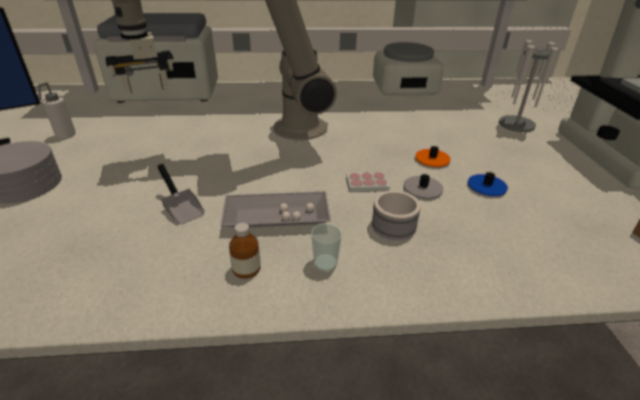

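View pics/a_top.png

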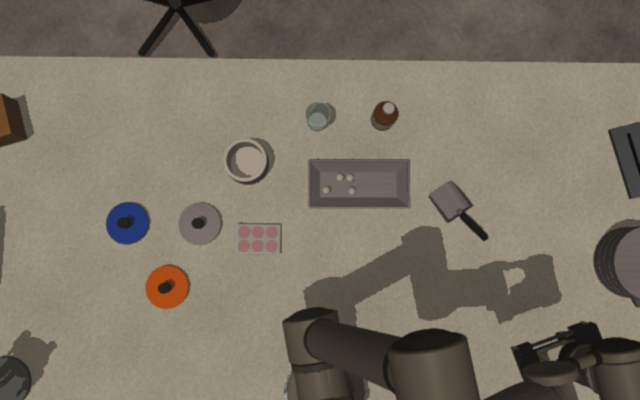

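The scene view shows the grey lid at (423,187), orange and blue look-alikes at (433,157) and (487,184), the jar at (396,214), the tray at (277,211) with four balls, the scoop at (180,200), the bottle at (245,250), the beaker at (326,246) and the wellplate at (367,181). In the top view the grey lid is at (200,223), blue at (127,222), orange at (167,286), the jar at (247,160), the tray at (359,183) and the scoop at (458,208).

```bash
python3 - <<'E'
from h import *
p=cv2.imread('pics/a_top.png')
a=cv2.resize(p[140:260,410:510],None,fx=5,fy=5,interpolation=cv2.INTER_CUBIC)
b=cv2.resize(p[145:220,290:420],None,fx=5,fy=5,interpolation=cv2.INTER_CUBIC)
cv2.imwrite('pics/a_c1.png',np.clip(a*1.4,0,255).astype('u1')); cv2.imwrite('pics/a_c2.png',np.clip(b*1.4,0,255).astype('u1'))
c=cv2.resize(p[120:320,90:300],None,fx=3,fy=3,interpolation=cv2.INTER_CUBIC)
cv2.imwrite('pics/a_c3.png',np.clip(c*1.3,0,255).astype('u1'))
E
```

```text
(no output)
```

View pics/a_c1.png

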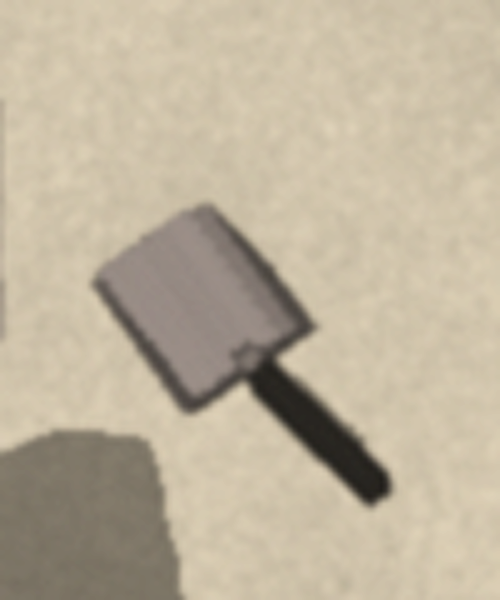

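View pics/a_c2.png

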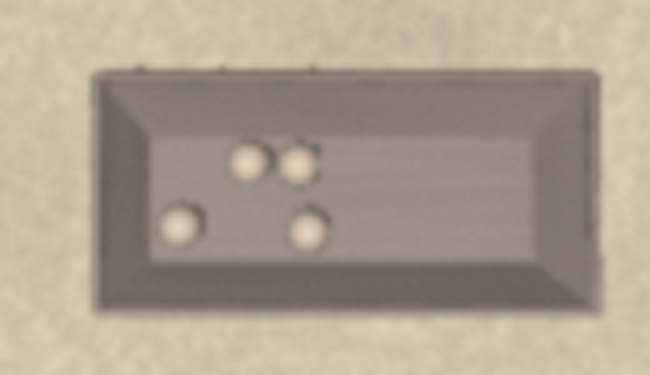

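View pics/a_c3.png

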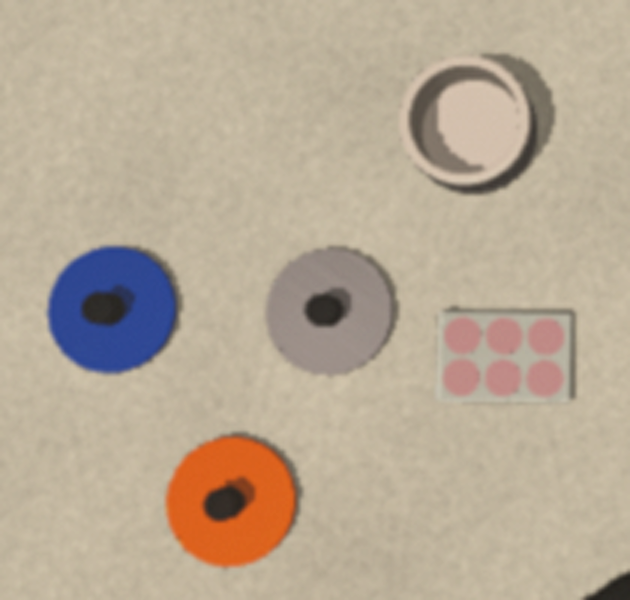

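The crops show the grey lid (steel flange, black knob) at crop (331,310). It is the only steel one, since the others are blue and orange. They also show four balls in the left (+y) half of the tray, and the scoop nose pointing up-left with its handle down-right. Next I measure.

```bash
python3 - <<'E'
from h import *
f=np.load('pics/a_top.npz'); p,d=f['p'],f['d']; W=cloud('top',d); fs=np.load('pics/a_scene.npz'); Ws=cloud('scene',fs['d'])
print('bench z top',np.nanmedian(W[300:330,200:260,2]),'scene',np.nanmedian(Ws[290:310,100:200,2]))
rd=lambda n,l,z:[print(n,np.round(ray('top',x,y,z),4)) for x,y in l]
rd('rim',[(290+x/5,145+y/5) for x,y in [(95,72),(600,72),(97,310),(600,308)]],.038)
rd('floor',[(290+x/5,145+y/5) for x,y in [(148,135),(535,137),(148,262),(538,262)]],.008)
rd('ball',[(290+x/5,145+y/5) for x,y in [(249,162),(299,164),(181,226),(308,230)]],.0205+.004)
rd('scoopnose',[(410+x/5,140+y/5) for x,y in [(97,277),(208,203)]],.006)
rd('scoopback34',[(410+x/5,140+y/5) for x,y in [(190,412),(315,327)]],.034)
hc=proj; 
# handle points from depth
h=cv2.cvtColor(p,cv2.COLOR_RGB2HSV)
m=np.zeros(d.shape,bool); m[205:245,455:495]=(p[205:245,455:495].max(-1)<70)
v=W[m]; v=v[np.isfinite(v[:,2])]; v=v[v[:,2]>.02]
c=v.mean(0); U,S,Vt=np.linalg.svd(v-c); print('handle n',len(v),c,Vt[0],v.min(0),v.max(0))
# jar rim and lid via depth
def fitc(P):
    A=np.c_[2*P[:,:2],np.ones(len(P))]; s=np.linalg.lstsq(A,(P[:,:2]**2).sum(1),rcond=None)[0]; return s[:2],np.sqrt(s[2]+s[:2]@s[:2])
sub=W[130:195,215:280].reshape(-1,3); rim=sub[(sub[:,2]>.07)&(sub[:,2]<.09)]; print('jar',fitc(rim),len(rim),np.median(rim[:,2]),'minmax mid',(rim.min(0)+rim.max(0))/2, rim.max(0)-rim.min(0))
s=W[195:250,172:228].reshape(-1,3); fl=s[(s[:,2]>.008)&(s[:,2]<.022)]; print('lid mid',(fl.min(0)+fl.max(0))/2,fl.max(0)-fl.min(0),np.median(fl[:,2])); k=s[s[:,2]>.04]; print('knob',k.mean(0),np.median(k[:,2]),k.max(0)-k.min(0))
for n,(x0,x1,y0,y1) in dict(bottle=(370,402,95,132),beaker=(303,335,98,135),plate=(235,284,220,256)).items():
    s=W[y0:y1,x0:x1].reshape(-1,3); s=s[s[:,2]>.012]; print(n,s.min(0),s.max(0))
E
```

```text
bench z top -7.594633087185955e-05 scene -0.0011216399723557857
rim [0.6385 0.0503 0.038 ]
rim [ 0.6412 -0.2352  0.038 ]
rim [0.504 0.048 0.038]
rim [ 0.5075 -0.2336  0.038 ]
floor [0.6072 0.0196 0.008 ]
floor [ 0.608  -0.2033  0.008 ]
floor [0.5338 0.0191 0.008 ]
floor [ 0.5358 -0.2044  0.008 ]
ball [ 0.5899 -0.0376  0.0245]
ball [ 0.589  -0.066   0.0245]
ball [0.553  0.0009 0.0245]
ball [ 0.5514 -0.0711  0.0245]
scoopnose [ 0.5425 -0.2962  0.006 ]
scoopnose [ 0.5859 -0.361   0.006 ]
scoopback34 [ 0.4644 -0.3405  0.034 ]
scoopback34 [ 0.5127 -0.4119  0.034 ]
handle n 271 [ 0.45717555 -0.39752293  0.07043923] [-0.69363537 -0.40512964  0.59560049] [ 0.41580813 -0.42975491  0.02071044] [ 0.51459222 -0.36148099  0.10455927]
jar (array([0.62924441, 0.22645434]), np.float64(0.054940854136883446)) 508 0.07882056894814723 minmax mid [0.62991535 0.22672621 0.07854072] [0.1197692  0.1186338  0.01695076]
lid mid [0.46273115 0.36823134 0.01495919] [0.13352617 0.13683895 0.01388991] 0.013739847871642421
knob [0.45648351 0.35814034 0.04881069] 0.048939899557692644 [0.02757032 0.02855681 0.01669628]
bottle [ 0.72995318 -0.19343997  0.0121412 ] [ 0.79774647 -0.12578733  0.13787188]
beaker [ 0.72082963 -0.00619717  0.01201112] [0.79207113 0.06490592 0.10092844]
plate [0.37228708 0.13004623 0.01204927] [0.45674866 0.2571262  0.02855872]
```

```bash
python3 - <<'E'
from h import *
f=np.load('pics/a_top.npz'); p,d=f['p'],f['d']; W=cloud('top',d)
# scoop points by depth
s=W[170:245,420:495].reshape(-1,3); s=s[np.isfinite(s[:,2])]
hi=s[(s[:,2]>.05)]; 
# handle top-surface: mask slices by z
pts=[]
for z0 in np.arange(.05,.105,.01):
    k=hi[(hi[:,2]>z0)&(hi[:,2]<z0+.01)]; print(round(z0,3),len(k),np.round(k.mean(0),4))
al=s[s[:,2]>.004]
r_=cv2.minAreaRect((al[al[:,2]<.045][:,:2]*1000).astype('f4')); print('pan rect',r_)
print(np.round(ray('top',410+379/5,140+492/5,.1),4),np.round(ray('top',410+262/5,140+366/5,.045),4))
o=np.array([.5264,-.3524]);
for yaw in (31,33):
    c,sn=np.cos(np.radians(yaw)),np.sin(np.radians(yaw)); G=lambda x,y,z:(o[0]+c*x-sn*y,o[1]+sn*x+c*y,z)
    for q in [(.0475,.032,0),(.0475,-.032,0),(-.0475,.042,.034),(-.0475,-.042,.034),(-.135,0,.1)]: print(yaw,q,np.round(proj('top',G(*q)),1),np.round(proj('scene',G(*q)),1))
img=cv2.imread('pics/a_scene.png'); cv2.imwrite('pics/a_s1.png',cv2.resize(img[155:235,145:225],None,fx=7,fy=7,interpolation=cv2.INTER_CUBIC))
E
```

```text
0.05 48 [ 0.4735 -0.3839  0.0545]
0.06 47 [ 0.4609 -0.3927  0.0657]
0.07 43 [ 0.4499 -0.4003  0.0755]
0.08 54 [ 0.4382 -0.4092  0.0849]
0.09 48 [ 0.4287 -0.4164  0.0947]
0.1 7 [ 0.4256 -0.4173  0.1019]
pan rect ((510.7568664550781, -376.2182922363281), (214.80667114257812, 215.4615020751953), 89.34818267822266)
[ 0.42   -0.4223  0.1   ] [ 0.4898 -0.3782  0.045 ]
31 (0.0475, 0.032, 0) [430.3 192.8] [200.3 215. ]
31 (0.0475, -0.032, 0) [449.1 181.6] [177.9 223.2]
31 (-0.0475, 0.042, 0.034) [448.1 222.5] [189.2 188.1]
31 (-0.0475, -0.042, 0.034) [473.4 207.3] [160.3 197.5]
31 (-0.135, 0, 0.1) [485.8 241.9] [160.4 160. ]
33 (0.0475, 0.032, 0) [430.1 193.4] [200.7 214.6]
33 (0.0475, -0.032, 0) [448.4 181.6] [178.6 223.2]
33 (-0.0475, 0.042, 0.034) [448.9 222.6] [188.5 188.1]
33 (-0.0475, -0.042, 0.034) [473.6 206.6] [159.9 198. ]
33 (-0.135, 0, 0.1) [487.2 241. ] [158.8 160.5]
```

View pics/a_s1.png

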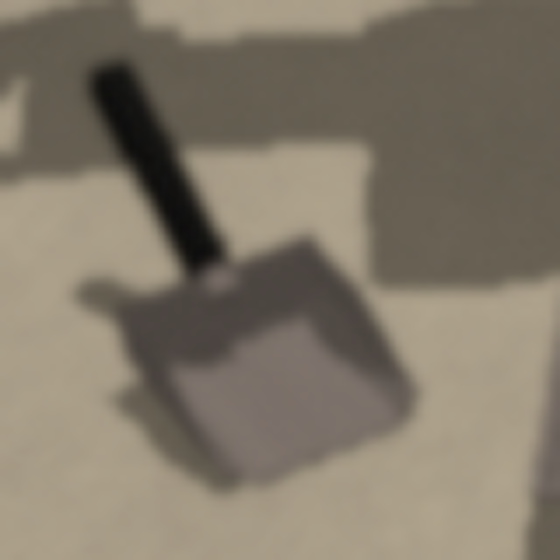

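The crop confirms the scoop stands flat, with its handle at the upper left and its nose at the lower right. I now move above the grip.

```bash
python3 -m handwheel '{"jaw":[1,1,1,1,1,1,1,1,1],"translation":[[0.04,0.001,0.01],[0.04,0.001,0.01],[0.04,0.001,0.01],[0.04,0.001,0.01],[0.04,0.001,0.01],[0.04,0.001,0],[0.042,0,0],[0,0,0],[0,0,0]],"delta_rot":[[0,0,0],[0,0,0],[0,0,0],[0,0,0],[0,0,0],[0,0,0],[0,0,-7.5],[0,0,-7.5],[0,0,0]]}'; cat >> h.py <<'E'
def log():
    import json
    s=r.observe(); open('log.jsonl','a').write(json.dumps([list(map(float,s['joint_pos'])),list(map(float,s['ee_pos'])),list(map(float,s['tcp_rot']))])+'\n')
E
python3 -c "
from h import *
st();log();shot('b')"
```

```text
time_s: 1.0
ee_pos: [0.4445, -0.4048, 0.1759]
tcp_rot: [0.954, 0.299, -0.0, -0.001]
force: [0.4, 0.0, 0.1]
width: 1.002
t 1.0 p [ 0.4445 -0.4048  0.1759] F [0.4 0.  0.1] w 1.002
q [-0.866  0.523  1.379 -0.     1.241  0.098]
[[ 0.821  0.57  -0.001]
 [ 0.57  -0.821  0.001]
 [-0.    -0.001 -1.   ]]
```

View pics/b_top.png

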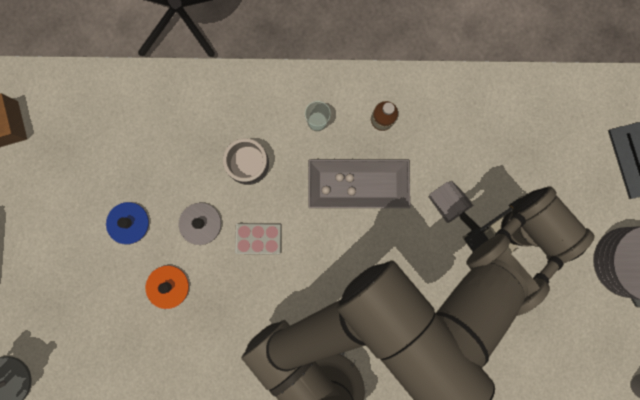

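The gripper is above the handle at (478,240). I descend and close.

```bash
python3 -m handwheel '{"jaw":[1,1,1,1,1,0,0,0,0,0,0,0],"translation":[[0,0,0.035],[0,0,0.035],[0,0,0.03],[0,0,0.0265],[0,0,0],[0,0,0],[0,0,0],[0,0,0],[0,0,0],[0,0,0],[0,0,0],[0,0,0]],"delta_rot":[[0,0,0],[0,0,0],[0,0,0],[0,0,0],[0,0,0],[0,0,0],[0,0,0],[0,0,0],[0,0,0],[0,0,0],[0,0,0],[0,0,0]]}'
python3 -c "
from h import *
st();log();shot('c')
i=cv2.imread('pics/c_scene.png');cv2.imwrite('pics/c_s1.png',cv2.resize(i[115:235,115:235],None,fx=5,fy=5))"
```

```text
time_s: 2.3
ee_pos: [0.4438, -0.4058, 0.0504]
tcp_rot: [0.955, 0.297, 0.0, 0.0]
force: [0.2, -0.1, -0.5]
width: 0.44
t 2.3 p [ 0.4438 -0.4058  0.0504] F [ 0.2 -0.1 -0.5] w 0.44
q [-0.868  0.661  1.515 -0.     0.966  0.099]
[[ 0.823  0.568  0.   ]
 [ 0.568 -0.823 -0.   ]
 [-0.     0.    -1.   ]]
```

View pics/c_s1.png

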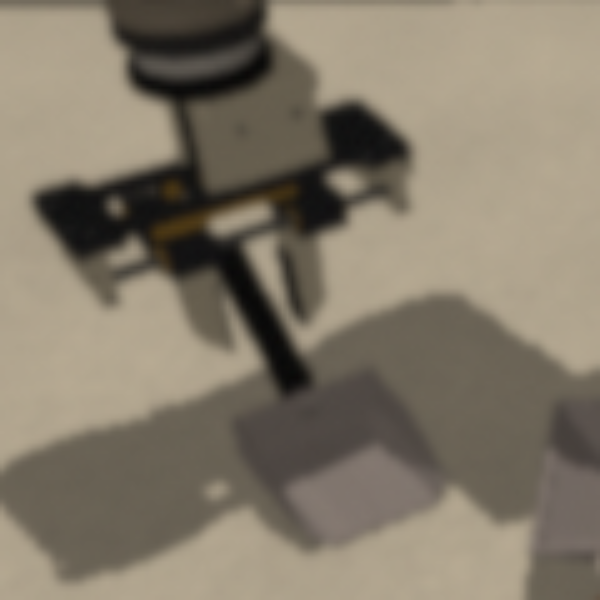

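The fingers are still closing on either side of the handle, so I let them close.

```bash
python3 -m handwheel '{"jaw":[0,0,0,0,0,0],"translation":[[0,0,0],[0,0,0],[0,0,0],[0,0,0],[0,0,0],[0,0,0]],"delta_rot":[[0,0,0],[0,0,0],[0,0,0],[0,0,0],[0,0,0],[0,0,0]]}'
python3 -c "
from h import *
st();log();shot('d')
i=cv2.imread('pics/d_scene.png');cv2.imwrite('pics/d_s1.png',cv2.resize(i[115:235,115:235],None,fx=5,fy=5))"
```

```text
time_s: 3.0
ee_pos: [0.4437, -0.4058, 0.0502]
tcp_rot: [0.955, 0.297, 0.0, 0.0]
force: [0.5, -0.3, -0.3]
width: 0.198
t 3.0 p [ 0.4437 -0.4058  0.0502] F [ 0.5 -0.3 -0.3] w 0.198
q [-0.868  0.661  1.515 -0.     0.965  0.099]
[[ 0.823  0.568  0.   ]
 [ 0.568 -0.823 -0.   ]
 [-0.     0.    -1.   ]]
```

View pics/d_s1.png

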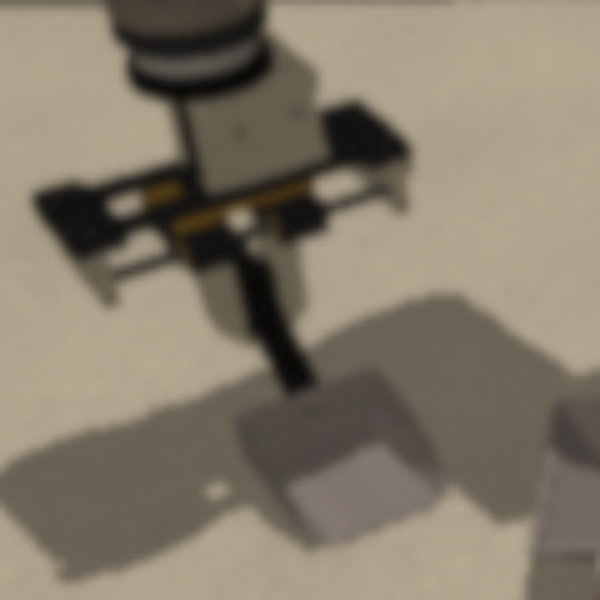

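It holds at 18 mm. I lift and start the yaw toward the tray's heading.

```bash
python3 -m handwheel '{"jaw":[0,0,0,0,0,0,0,0,0,0,0,0],"translation":[[0,0,-0.005],[0,0,-0.01],[0,0,-0.02],[0,0,-0.03],[0,0,-0.03],[0,0,-0.02],[0,0,-0.01],[0,0,0],[0,0,0],[0,0,0],[0,0,0],[0,0,0]],"delta_rot":[[0,0,0],[0,0,0],[0,0,0],[0,0,0],[0,0,0],[0,0,-4],[0,0,-8],[0,0,-8],[0,0,-8],[0,0,-8],[0,0,-4],[0,0,0]]}'
python3 -c "
from h import *
st();log();shot('e')
i=cv2.imread('pics/e_scene.png');cv2.imwrite('pics/e_s1.png',cv2.resize(i[85:235,85:235],None,fx=4,fy=4))"
```

```text
time_s: 4.3
ee_pos: [0.4437, -0.4058, 0.176]
tcp_rot: [0.795, 0.606, -0.0, 0.0]
force: [0.8, -0.3, -0.7]
width: 0.193
t 4.3 p [ 0.4437 -0.4058  0.176 ] F [ 0.8 -0.3 -0.7] w 0.193
q [-0.868  0.522  1.381 -0.     1.238 -0.6  ]
[[ 0.265  0.964  0.   ]
 [ 0.964 -0.265 -0.001]
 [-0.     0.001 -1.   ]]
```

View pics/e_s1.png

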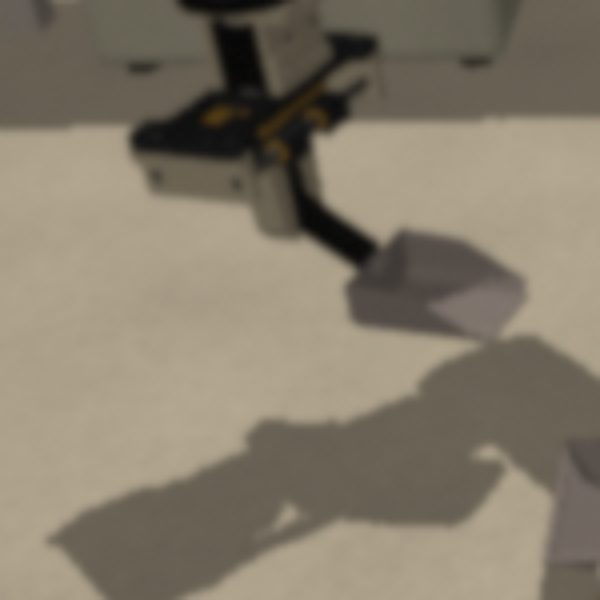

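View pics/e_top.png

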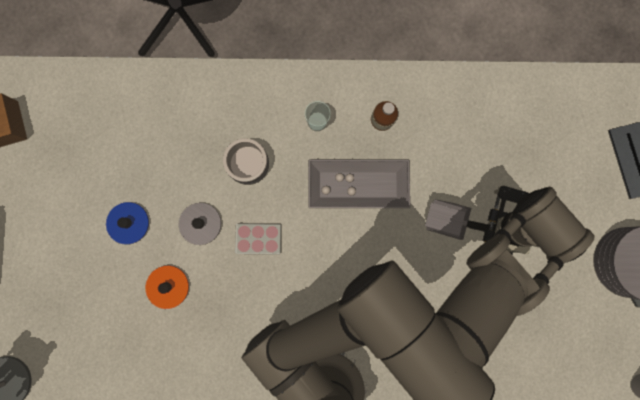

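The scoop hangs from the fingers, roughly level, with the pan at top (448,218). I check its pitch from depth.

```bash
cat >> h.py <<'E'
def scoop(tag,x0,x1,y0,y1,zlo=.01):
    """plane fit of pan floor in top view; returns tilt along tool x / y"""
    f=np.load(f'pics/{tag}_top.npz'); W=cloud('top',f['d'])[y0:y1,x0:x1].reshape(-1,3); W=W[np.isfinite(W[:,2])]
    s=r.observe(); M=R.from_quat(s['tcp_rot']).as_matrix(); e=np.array(s['ee_pos']); L=(W-(e-.019*M[:,2]))@M  # about grasp point, tool axes
    # scoop frame at nominal: x=Lx-.097.., z=-Lz+.068
    S=np.c_[L[:,0]-.097,-L[:,1],.068-L[:,2]]
    k=(np.abs(S[:,1])<.022)&(S[:,0]>-.035)&(S[:,0]<.04)&(np.abs(S[:,2])<.025)
    Q=S[k]; c=np.linalg.lstsq(np.c_[Q[:,:2],np.ones(len(Q))],Q[:,2],rcond=None)[0]
    print('n',len(Q),'floor z=%.4f slope x %.2f deg y %.2f deg'%(c[2],np.degrees(np.arctan(c[0])),np.degrees(np.arctan(c[1]))))
    return S
E
python3 - <<'E'
from h import *
S=scoop('e',420,480,185,245)
a=S[(S[:,2]>-.02)&(S[:,2]<.045)&(S[:,0]>-.06)&(S[:,0]<.07)&(np.abs(S[:,1])<.06)]
for z0 in (-.01,0,.01,.02,.03):
    k=a[(a[:,2]>z0)&(a[:,2]<z0+.01)]; print(z0,len(k),np.round(k.min(0),4),np.round(k.max(0),4))
E
```

```text
n 473 floor z=0.0005 slope x -0.55 deg y 0.64 deg
-0.01 385 [-0.0419 -0.0359 -0.007 ] [ 0.0523  0.0358 -0.    ]
0 694 [-0.0418 -0.0407  0.    ] [0.0531 0.0432 0.0099]
0.01 85 [-0.0424 -0.0411  0.01  ] [0.049  0.0435 0.0197]
0.02 54 [-0.0426 -0.0402  0.0201] [0.027  0.0435 0.0299]
0.03 105 [-0.0528 -0.041   0.03  ] [0.0114 0.0435 0.0398]
```

The pan is level to about 0.5°, and its nose is about 149 mm ahead of the grip. I yaw to 90.5° and go above the empty half of the tray.

```bash
python3 -m handwheel '{"jaw":[0,0,0,0,0,0,0,0,0,0,0],"translation":[[0,0,0],[0,0,0],[0.015,0.012,0],[0.0315,0.0262,0],[0.0315,0.0262,0],[0.0315,0.0262,0],[0.0315,0.0262,0],[0.0167,0.0144,0],[0,0,0.03],[0,0,0.03],[0,0,0]],"delta_rot":[[0,0,-8],[0,0,-7.9],[0,0,0],[0,0,0],[0,0,0],[0,0,0],[0,0,0],[0,0,0],[0,0,0],[0,0,0],[0,0,0]]}'
python3 -c "
from h import *
st();log();shot('f')
S=scoop('f',320,440,140,230)
i=cv2.imread('pics/f_top.png');cv2.imwrite('pics/f_t1.png',cv2.resize(i[120:250,290:470],None,fx=4,fy=4))"
```

```text
time_s: 5.5
ee_pos: [0.5713, -0.2453, 0.1112]
tcp_rot: [0.704, 0.71, -0.001, -0.004]
force: [-1.6, 0.6, -0.9]
width: 0.193
t 5.5 p [ 0.5713 -0.2453  0.1112] F [-1.6  0.6 -0.9] w 0.193
q [-0.529  0.625  1.387 -0.     1.138 -0.536]
[[-0.008  1.    -0.007]
 [ 1.     0.008  0.004]
 [ 0.004 -0.007 -1.   ]]
n 429 floor z=-0.0018 slope x -0.61 deg y 0.02 deg
```

View pics/f_t1.png

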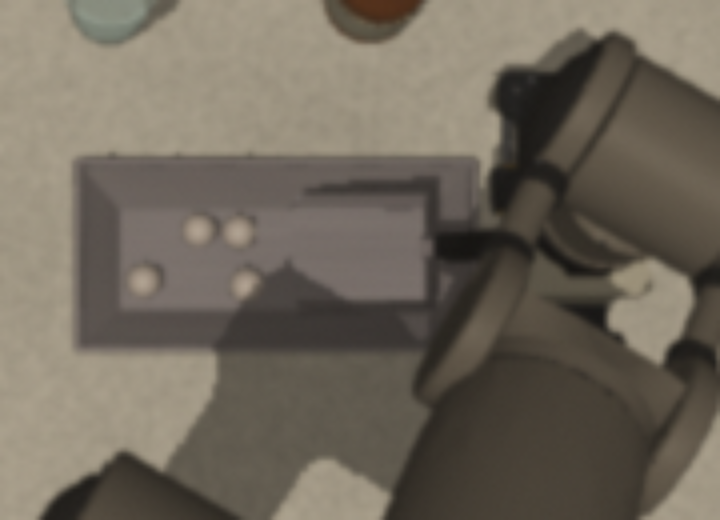

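View pics/f_scene.png

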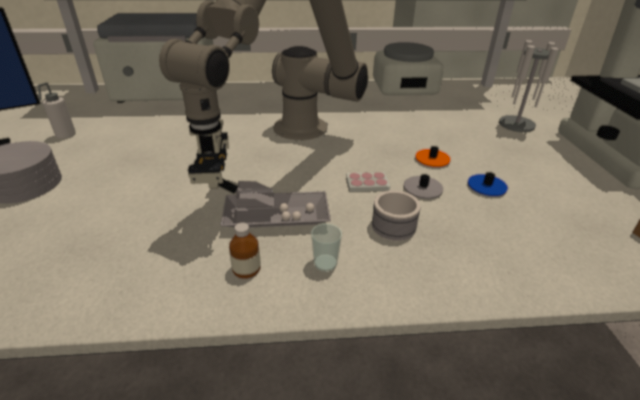

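The scoop is above the empty half of the tray, nose toward the balls with clearance. I let it settle while stepping down.

```bash
python3 -m handwheel '{"jaw":[0,0,0,0,0],"translation":[[0,0,0.02],[0,0,0.015],[0,0,0],[0,0,0],[0,0,0]],"delta_rot":[[0,0,0],[0,0,0],[0,0,0],[0,0,0],[0,0,0]]}'
python3 -c "
from h import *
st();log();shot('g')
S=scoop('g',320,440,140,230)
i=cv2.imread('pics/g_top.png');cv2.imwrite('pics/g_t1.png',cv2.resize(i[120:250,290:470],None,fx=4,fy=4))
for q in [(.0522,.032,0),(.0522,-.032,0)]: pass
a=S[(np.abs(S[:,2])<.04)&(S[:,0]>-.06)&(S[:,0]<.06)&(np.abs(S[:,1])<.06)]
k=a[(a[:,2]>.02)];print(k.min(0),k.max(0))
"
```

```text
time_s: 6.1
ee_pos: [0.5745, -0.2477, 0.0822]
tcp_rot: [0.704, 0.71, 0.0, 0.002]
force: [0.8, -0.2, -1.8]
width: 0.191
t 6.1 p [ 0.5745 -0.2477  0.0822] F [ 0.8 -0.2 -1.8] w 0.191
q [-0.529  0.658  1.415 -0.     1.066 -0.537]
[[-0.008  1.     0.003]
 [ 1.     0.008 -0.002]
 [-0.002  0.003 -1.   ]]
n 401 floor z=0.0003 slope x -0.44 deg y 0.63 deg
[-0.04286025 -0.04005278  0.02033045] [0.02282996 0.04398115 0.03991794]
```

View pics/g_t1.png

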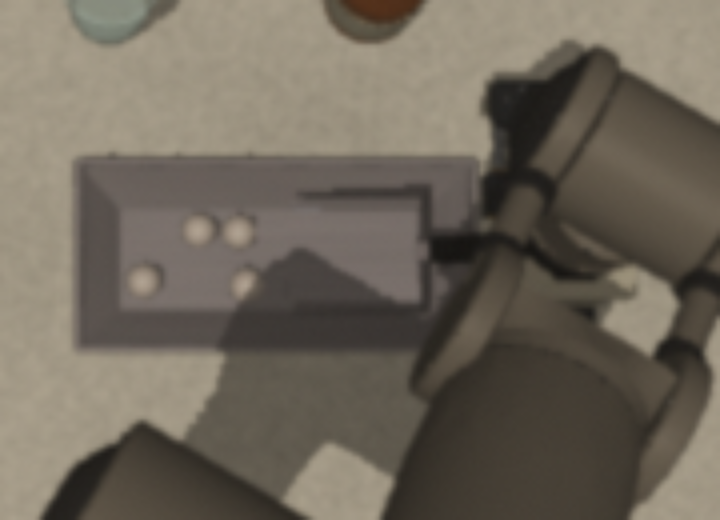

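```bash
python3 -m handwheel '{"jaw":[0,0,0,0,0],"translation":[[0,0,0.01],[0,0,0.008],[0,0,0.004],[0,0,0],[0,0,0]],"delta_rot":[[0,0,0],[0,0,0],[0,0,0],[0,0,0],[0,0,0]]}'; python3 -m handwheel '{"jaw":[0,0],"translation":[[0,0,0.001],[0,0,0]],"delta_rot":[[0,0,0],[0,0,0]]}';python3 -m handwheel '{"jaw":[0,0],"translation":[[0,0,0.001],[0,0,0]],"delta_rot":[[0,0,0],[0,0,0]]}'
```

```text
time_s: 6.7
ee_pos: [0.5734, -0.2469, 0.0577]
tcp_rot: [0.704, 0.71, -0.0, -0.0]
force: [-0.7, -0.1, -1.8]
width: 0.19
time_s: 6.9
ee_pos: [0.5735, -0.2471, 0.0576]
tcp_rot: [0.704, 0.71, -0.0, 0.0]
force: [-2.0, -0.1, 3.1]
width: 0.194
time_s: 7.1
ee_pos: [0.5736, -0.2475, 0.0572]
tcp_rot: [0.704, 0.71, -0.0, 0.001]
force: [-2.5, -0.7, 6.8]
width: 0.192
```

The scoop touches the tray floor. I ease off slightly and push forward.

```bash
python3 -m handwheel '{"jaw":[0,0,0,0,0,0,0,0,0],"translation":[[0,0,-0.001],[0.004,0,0],[0.008,0,0],[0.01,0,0],[0.01,0,0],[0.01,0,0],[0.01,0,0],[0.008,0,0],[0,0,0]],"delta_rot":[[0,0,0],[0,0,0],[0,0,0],[0,0,0],[0,0,0],[0,0,0],[0,0,0],[0,0,0],[0,0,0]]}'
python3 -c "
from h import *
st();log();shot('i')
S=scoop('i',320,440,140,230)
i=cv2.imread('pics/i_top.png');cv2.imwrite('pics/i_t1.png',cv2.resize(i[120:250,290:470],None,fx=4,fy=4))
"
```

```text
time_s: 8.0
ee_pos: [0.573, -0.185, 0.0571]
tcp_rot: [0.704, 0.71, 0.0, -0.001]
force: [0.6, 1.8, 2.0]
width: 0.197
t 8.0 p [ 0.573  -0.185   0.0571] F [0.6 1.8 2. ] w 0.197
q [-4.400e-01  6.540e-01  1.506e+00  1.000e-03  9.830e-01 -4.500e-01]
[[-0.009  1.    -0.   ]
 [ 1.     0.009  0.001]
 [ 0.001 -0.    -1.   ]]
n 406 floor z=0.0022 slope x 1.01 deg y -0.55 deg
```

View pics/i_t1.png

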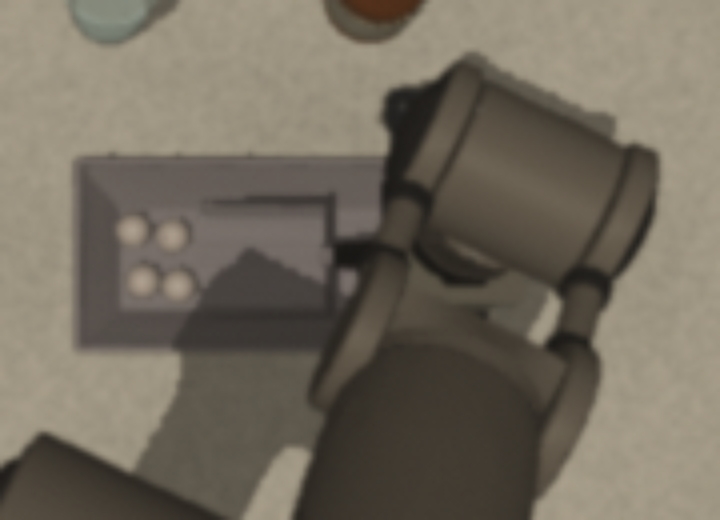

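All four balls are bunched 2x2 against the far wall, at crop (133,230), (172,235), (142,281) and (178,285), and the scoop is flat. I push on slowly.

```bash
python3 -m handwheel '{"jaw":[0,0,0,0,0],"translation":[[0.006,0,0],[0.006,0,0],[0.006,0,0],[0.006,0,0],[0.004,0,0]],"delta_rot":[[0,0,0],[0,0,0],[0,0,0],[0,0,0],[0,0,0]]}'
python3 -c "
from h import *
st();log();shot('j')
S=scoop('j',320,440,140,230)
i=cv2.imread('pics/j_top.png');cv2.imwrite('pics/j_t1.png',cv2.resize(i[120:250,290:470],None,fx=4,fy=4))
"
```

```text
time_s: 8.6
ee_pos: [0.573, -0.1589, 0.0575]
tcp_rot: [0.704, 0.71, -0.0, 0.0]
force: [-0.0, -3.5, 4.4]
width: 0.194
t 8.6 p [ 0.573  -0.1589  0.0575] F [-0.  -3.5  4.4] w 0.194
q [-3.990e-01  6.410e-01  1.531e+00 -1.000e-03  9.690e-01 -4.070e-01]
[[-0.009  1.     0.001]
 [ 1.     0.009 -0.001]
 [-0.001  0.001 -1.   ]]
n 398 floor z=0.0016 slope x 0.04 deg y -0.36 deg
```

View pics/j_t1.png

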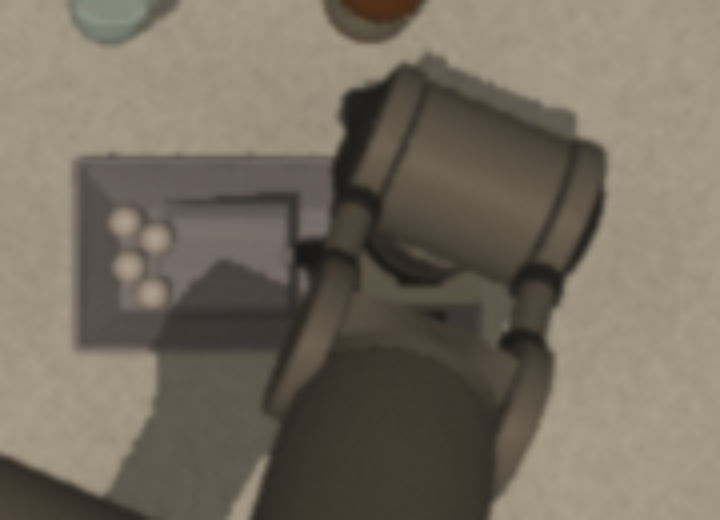

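The balls are packed against the far wall, with the rear pair at the nose and only 3.5 N of push. I continue.

```bash
python3 -m handwheel '{"jaw":[0,0,0,0],"translation":[[0.004,0,0],[0.005,0,0],[0.005,0,0],[0,0,0]],"delta_rot":[[0,0,0],[0,0,0],[0,0,0],[0,0,0]]}'
python3 -c "
from h import *
st();log();shot('k')
S=scoop('k',300,440,140,230)
i=cv2.imread('pics/k_top.png');a=cv2.resize(i[140:220,290:400],None,fx=5,fy=5)
i=cv2.imread('pics/k_scene.png');b=cv2.resize(i[160:240,210:340],None,fx=5,fy=5);cv2.imwrite('pics/k_t1.png',a);cv2.imwrite('pics/k_s1.png',b)
"
```

```text
time_s: 9.1
ee_pos: [0.5728, -0.1445, 0.0573]
tcp_rot: [0.704, 0.71, 0.0, -0.0]
force: [1.0, -2.2, 3.9]
width: 0.192
t 9.1 p [ 0.5728 -0.1445  0.0573] F [ 1.  -2.2  3.9] w 0.192
q [-0.377  0.636  1.543  0.     0.963 -0.386]
[[-0.009  1.     0.   ]
 [ 1.     0.009  0.   ]
 [ 0.     0.    -1.   ]]
n 390 floor z=0.0021 slope x 3.45 deg y -2.31 deg
```

View pics/k_t1.png

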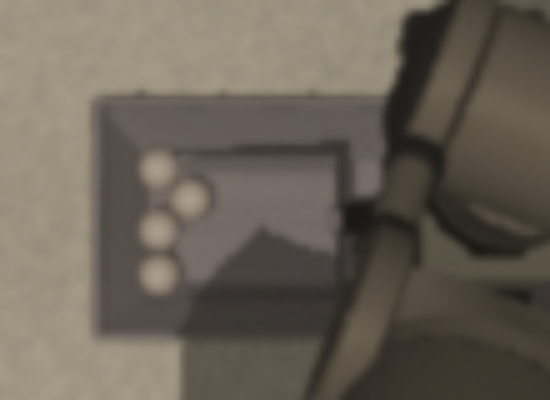

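View pics/k_s1.png

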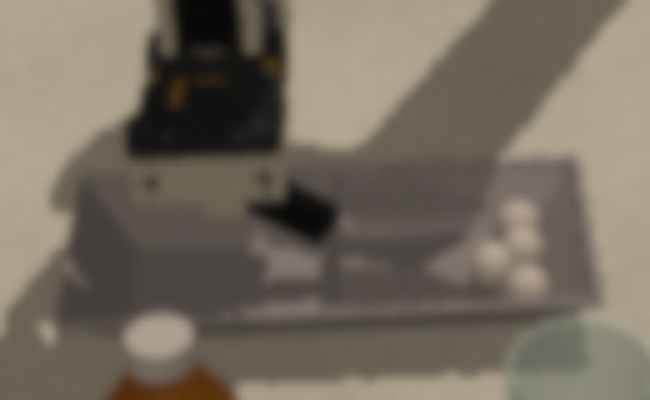

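One ball is on the pan lip and three lie in a row against the wall. I push the nose under them.

```bash
python3 -m handwheel '{"jaw":[0,0,0,0],"translation":[[0.004,0,0],[0.005,0,0],[0.004,0,0],[0,0,0]],"delta_rot":[[0,0,0],[0,0,0],[0,0,0],[0,0,0]]}'
python3 -c "
from h import *
st();log();shot('l')
i=cv2.imread('pics/l_top.png');a=cv2.resize(i[140:220,290:400],None,fx=5,fy=5)
i=cv2.imread('pics/l_scene.png');b=cv2.resize(i[160:240,210:340],None,fx=5,fy=5);cv2.imwrite('pics/l_t1.png',a);cv2.imwrite('pics/l_s1.png',b)
"
```

```text
time_s: 9.6
ee_pos: [0.5728, -0.1322, 0.0574]
tcp_rot: [0.704, 0.71, -0.0, 0.0]
force: [0.6, -2.8, 5.1]
width: 0.196
t 9.6 p [ 0.5728 -0.1322  0.0574] F [ 0.6 -2.8  5.1] w 0.196
q [-3.570e-01  6.310e-01  1.552e+00 -1.000e-03  9.580e-01 -3.650e-01]
[[-0.009  1.     0.001]
 [ 1.     0.009 -0.001]
 [-0.001  0.001 -1.   ]]
```

View pics/l_t1.png

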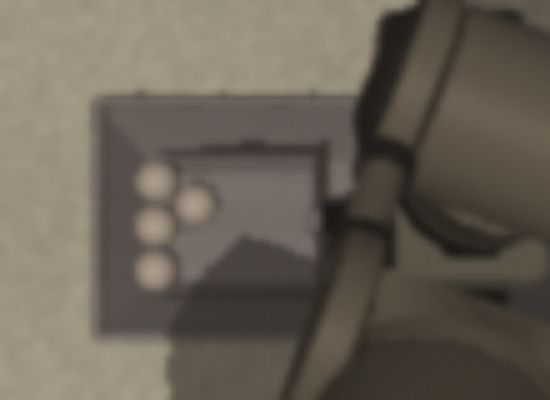

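View pics/l_s1.png

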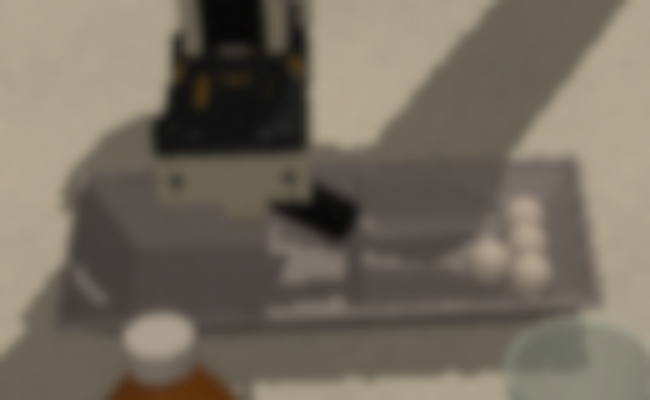

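Three balls rest in a row at crop col 155 on the nose edge (y≈0.016) and one is further in. I press to the wall in small steps.

```bash
python3 -m handwheel '{"jaw":[0,0],"translation":[[0.002,0,0],[0,0,0]],"delta_rot":[[0,0,0],[0,0,0]]}'; python3 -m handwheel '{"jaw":[0,0],"translation":[[0.0015,0,0],[0,0,0]],"delta_rot":[[0,0,0],[0,0,0]]}'
python3 -c "
from h import *
st();log();shot('m')
i=cv2.imread('pics/m_top.png');a=cv2.resize(i[140:220,290:400],None,fx=5,fy=5)
i=cv2.imread('pics/m_scene.png');cv2.imwrite('pics/m_t1.png',a)
"
```

```text
time_s: 9.9
ee_pos: [0.5728, -0.1306, 0.0575]
tcp_rot: [0.704, 0.71, -0.0, 0.001]
force: [0.2, -3.1, 5.2]
width: 0.196
time_s: 10.1
ee_pos: [0.5728, -0.1296, 0.0575]
tcp_rot: [0.704, 0.71, -0.0, 0.001]
force: [-0.2, -5.6, 4.9]
width: 0.194
t 10.1 p [ 0.5728 -0.1296  0.0575] F [-0.2 -5.6  4.9] w 0.194
q [-0.352  0.63   1.554 -0.002  0.957 -0.36 ]
[[-0.008  1.     0.001]
 [ 1.     0.008 -0.002]
 [-0.002  0.001 -1.   ]]
```

View pics/m_t1.png

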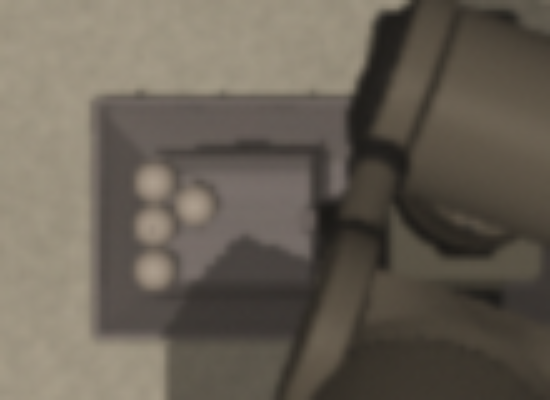

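The nose now touches the end wall (Fy −5.6 N, nose y≈0.0195). Next I fit a kinematic model from the logged states to check that the tilts are reachable.

```bash
cat > kin.py <<'E'
from h import *
import json
from scipy.optimize import least_squares
D=[json.loads(l) for l in open('log.jsonl')]
def fk(q,p):
    H,a1,L1,a2,L2,a3,d,Lt=p
    rz=lambda a:R.from_euler('z',a).as_matrix(); ry=lambda a:R.from_euler('y',a).as_matrix()
    A=rz(q[0]); x=A@np.array([a1,d,H]); A=A@ry(q[1]); x=x+A@np.array([a2,0,L1]); A=A@ry(q[2]); x=x+A@np.array([a3,0,L2]); A=A@rz(q[3])@ry(q[4]); x=x+A@np.array([0,0,Lt]); A=A@rz(q[5]); return x,A
def res(p): return np.concatenate([fk(d[0],p)[0]-d[1] for d in D]+[.05*(np.array(p)-P0)*0.02])
P0=np.array([.3,0,.4,0,.4,0,.08,.3])
s=least_squares(res,P0); P=s.x
LO=np.array([-2.53,-.77,.04,-1,.28,-3.11]);HI=np.array([2.53,2.02,2.7,4.14,2.66,3.11])
C=None
def ik(x,M,q0):
    C=fk(D[-1][0],P)[1].T@R.from_quat(D[-1][2]).as_matrix()
    f=lambda q:np.concatenate([10*(fk(q,P)[0]-x),R.from_matrix(fk(q,P)[1]@C@M.T).as_rotvec()])
    s=least_squares(f,np.clip(q0,LO+1e-3,HI-1e-3),bounds=(LO,HI)); return s.x,np.abs(s.fun).max()
def tool(th,yaw=90.5): # nose-up th deg
    c=np.radians(yaw); fx=np.array([np.cos(c),np.sin(c),0]); t=np.radians(th); up=np.array([0,0,1.])
    X=fx*np.cos(t)+up*np.sin(t); Z=fx*np.sin(t)-up*np.cos(t); return np.c_[X,np.cross(Z,X),Z]
if __name__=='__main__':
    print(len(D),np.round(P,4),np.abs(s.fun).max())
    for d in D[::3]:
        A=fk(d[0],P)[1].T@R.from_quat(d[2]).as_matrix(); print(np.round(R.from_matrix(A).as_rotvec(),3))
    q=D[-1][0]
    # tilt path
    for th,Yn,Zn,xx in [(0,.0195,.008,.573),(10,.036,.0245,.573),(20,.05,.042,.573),(20,.05,.12,.573),(20,.1,.12,.629),(0,.2,.1,.629),(-20,.22,.075,.629),(-40,.22,.075,.629),(-50,.22,.075,.629)]:
        M=tool(th); x=np.array([xx,Yn,Zn])-M@np.array([.149,0,.0495]); q,e=ik(x,M,q); print(th,np.round(x,3),np.round(q,2),round(e,4))
E
python3 kin.py
```

```text
11 [ 0.2236  0.      0.5062 -0.      0.3796  0.0465  0.0764  0.3188] 0.00010619332007720528
[-0.     0.     1.571]
[-0.    -0.     1.571]
[-0.    -0.     1.571]
[-0.    -0.     1.571]
0 [ 0.574 -0.129  0.058] [-0.35  0.63  1.55  0.    0.96 -0.36] 0.0
10 [ 0.574 -0.119  0.047] [-0.42  0.67  1.52  0.19  1.03 -0.53] 0.0
20 [ 0.574 -0.107  0.038] [-0.48  0.72  1.49  0.34  1.12 -0.67] 0.0
20 [ 0.574 -0.107  0.116] [-0.48  0.63  1.43  0.32  1.27 -0.62] 0.0
20 [ 0.63  -0.057  0.116] [-0.37  0.69  1.31  0.34  1.3  -0.5 ] 0.0
0 [0.63  0.051 0.15 ] [-0.04  0.6   1.32 -0.    1.22 -0.05] 0.0
-20 [0.63  0.097 0.172] [ 0.2   0.65  1.21 -0.35  1.36  0.28] 0.0
-40 [0.63  0.138 0.209] [ 0.39  0.77  1.03 -0.64  1.63  0.44] 0.0
-50 [0.63  0.162 0.221] [ 0.47  0.86  0.93 -0.77  1.77  0.47] 0.0
```

```bash
python3 - <<'E'
import numpy as np
n=(.149,.0495)
def tcp(th,Y,Z):
    t=np.radians(th); return np.array([Y-n[0]*np.cos(t)-n[1]*np.sin(t), Z-n[0]*np.sin(t)+n[1]*np.cos(t)])
prev=tcp(0,.0195,.008);pt=0
for th in np.arange(2.5,28,2.5):
    Z=.0085+.096*np.sin(np.radians(th)); Y=.0190+min(Z,.040)-.008
    c=tcp(th,Y,Z); d=c-prev; t=np.radians(pt); print(th,'tool dx %.4f dz %.4f'%(d[0]*np.cos(t)+d[1]*np.sin(t), d[0]*np.sin(t)-d[1]*np.cos(t)),'tcp',c.round(4)); prev=c;pt=th
E
```

```text
2.5 tool dx 0.0022 dz 0.0019 tcp [-0.1273  0.0556]
5.0 tool dx 0.0023 dz 0.0026 tcp [-0.1249  0.0532]
7.5 tool dx 0.0025 dz 0.0028 tcp [-0.1222  0.0507]
10.0 tool dx 0.0026 dz 0.0030 tcp [-0.1192  0.048 ]
12.5 tool dx 0.0027 dz 0.0032 tcp [-0.1159  0.0454]
15.0 tool dx 0.0028 dz 0.0035 tcp [-0.1124  0.0426]
17.5 tool dx 0.0029 dz 0.0037 tcp [-0.1086  0.0398]
20.0 tool dx 0.0017 dz 0.0036 tcp [-0.1059  0.0369]
22.5 tool dx -0.0007 dz 0.0029 tcp [-0.1056  0.0339]
25.0 tool dx -0.0006 dz 0.0030 tcp [-0.105  0.031]
27.5 tool dx -0.0004 dz 0.0031 tcp [-0.104   0.0279]
```

```bash
python3 -m handwheel '{"jaw":[0,0,0,0,0],"translation":[[0.0022,0,0.0017],[0.0023,0,0.0026],[0.0025,0,0.0028],[0.0026,0,0.003],[0,0,0]],"delta_rot":[[0,2.5,0],[0,2.5,0],[0,2.5,0],[0,2.5,0],[0,0,0]]}'
python3 -c "
from h import *
st();log();shot('n')
i=cv2.imread('pics/n_top.png');a=cv2.resize(i[140:220,290:400],None,fx=5,fy=5);cv2.imwrite('pics/n_t1.png',a)
i=cv2.imread('pics/n_scene.png');b=cv2.resize(i[160:240,210:340],None,fx=5,fy=5);cv2.imwrite('pics/n_s1.png',b)
"
```

```text
time_s: 10.7
ee_pos: [0.5728, -0.1197, 0.0477]
tcp_rot: [0.702, 0.707, 0.062, -0.062]
force: [0.6, -5.5, 5.7]
width: 0.193
t 10.7 p [ 0.5728 -0.1197  0.0477] F [ 0.6 -5.5  5.7] w 0.193
q [-0.425  0.667  1.528  0.187  1.027 -0.534]
[[-0.006  1.    -0.   ]
 [ 0.985  0.006  0.174]
 [ 0.174  0.001 -0.985]]
```

View pics/n_t1.png

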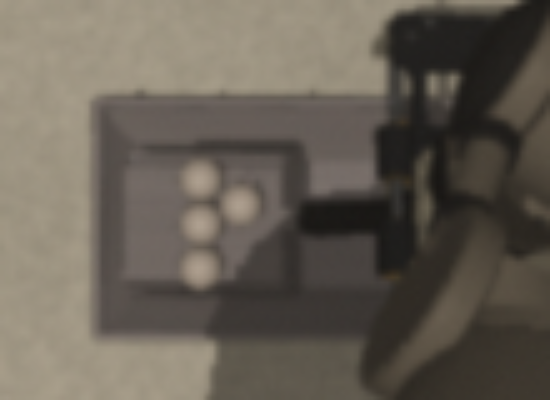

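View pics/n_s1.png

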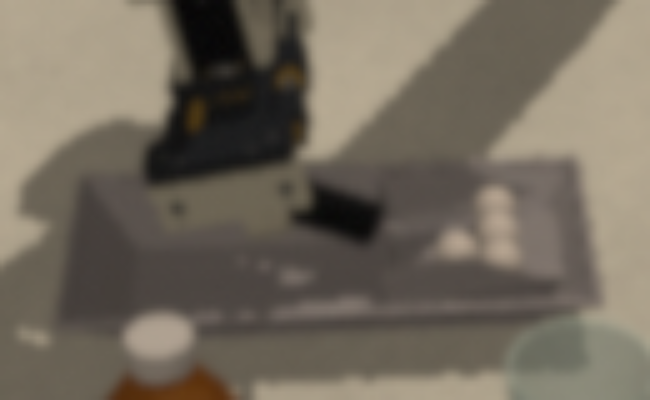

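All four balls are now well inside the pan, in a row at crop col 200 plus one at (240,204). I tilt further and lift straight up.

```bash
python3 -m handwheel '{"jaw":[0,0,0,0,0,0,0,0,0,0,0],"translation":[[0.001,0,-0.006],[0.002,0,-0.008],[0.003,0,-0.012],[0.005,0,-0.015],[0.006,0,-0.017],[0.007,0,-0.019],[0.007,0,-0.019],[0.006,0,-0.015],[0.003,0,-0.008],[0,0,0],[0,0,0]],"delta_rot":[[0,2.5,0],[0,2.5,0],[0,2.5,0],[0,2.5,0],[0,0,0],[0,0,0],[0,0,0],[0,0,0],[0,0,0],[0,0,0],[0,0,0]]}'
python3 -c "
from h import *
st();log();shot('o')
i=cv2.imread('pics/o_top.png');a=cv2.resize(i[120:220,280:400],None,fx=5,fy=5);cv2.imwrite('pics/o_t1.png',a)
i=cv2.imread('pics/o_scene.png');b=cv2.resize(i[130:240,210:340],None,fx=5,fy=5);cv2.imwrite('pics/o_s1.png',b)
"
```

```text
time_s: 11.9
ee_pos: [0.5718, -0.1171, 0.1722]
tcp_rot: [0.693, 0.699, 0.122, -0.124]
force: [0.2, -0.2, -3.9]
width: 0.19
t 11.9 p [ 0.5718 -0.1171  0.1722] F [ 0.2 -0.2 -3.9] w 0.19
q [-0.5    0.57   1.363  0.308  1.395 -0.591]
[[-0.007  1.    -0.005]
 [ 0.939  0.009  0.343]
 [ 0.343 -0.002 -0.939]]
```

View pics/o_t1.png

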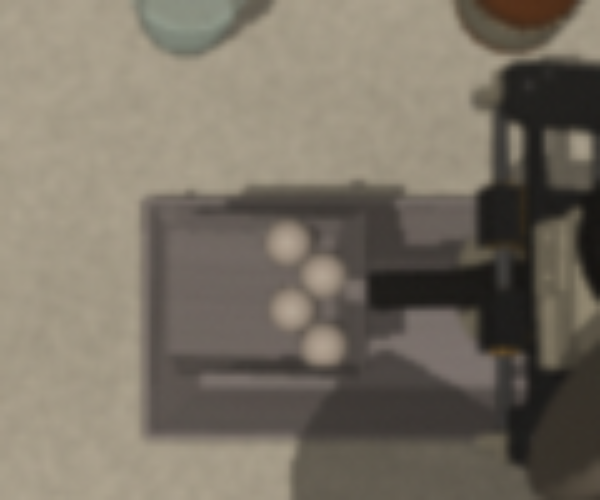

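View pics/o_s1.png

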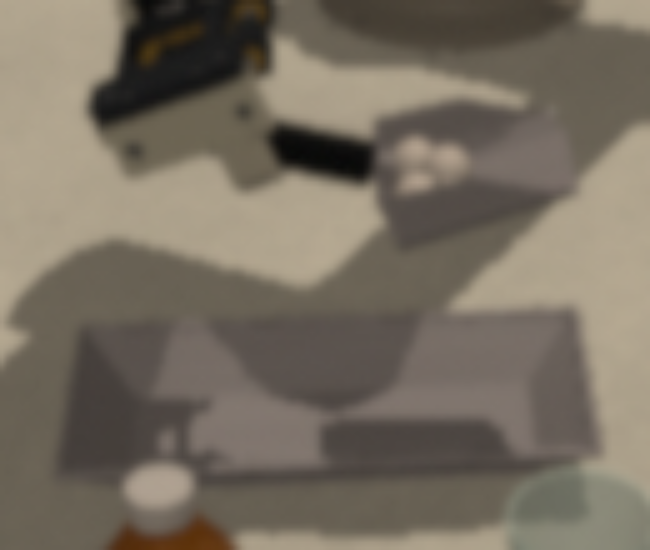

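All four balls sit at the back of the pan and the tray is empty. I carry the scoop to the jar, still tilted back.

```bash
python3 -m handwheel '{"jaw":[0,0,0,0,0,0,0,0,0],"translation":[[0.0114,0.0042,0.0041],[0.0227,0.0084,0.0083],[0.0341,0.0126,0.0124],[0.0341,0.0126,0.0124],[0.0341,0.0126,0.0124],[0.0227,0.0084,0.0083],[0.0114,0.0042,0.0041],[0,0,0],[0,0,0]],"delta_rot":[[0,0,0],[0,0,0],[0,0,0],[0,0,0],[0,0,0],[0,0,0],[0,0,0],[0,0,0],[0,0,0]]}'
python3 -c "
from h import *
st();log();shot('p')
i=cv2.imread('pics/p_top.png');a=cv2.resize(i[100:220,220:360],None,fx=5,fy=5);cv2.imwrite('pics/p_t1.png',a)
i=cv2.imread('pics/p_scene.png');b=cv2.resize(i[120:250,280:440],None,fx=4,fy=4);cv2.imwrite('pics/p_s1.png',b)
f=np.load('pics/p_top.npz'); W=cloud('top',f['d'])[100:220,220:360].reshape(-1,3); W=W[np.isfinite(W[:,2])]
s=r.observe(); M=R.from_quat(s['tcp_rot']).as_matrix(); L=(W-np.array(s['ee_pos']))@M
k=(L[:,0]>.1)&(L[:,0]<.2)&(np.abs(L[:,1])<.022)&(np.abs(L[:,2]-.048)<.015); Q=L[k]; c=np.polyfit(Q[:,0],Q[:,2],1); print(len(Q),'slope in tool frame deg (neg=nose up)',np.degrees(np.arctan(c[0])),'xmax',Q[:,0].max(),'z',np.median(Q[:,2]))
k=(L[:,0]>.05)&(L[:,0]<.2)&(np.abs(L[:,2]-.03)<.03)&(abs(L[:,1])<.06);print('y range',L[k][:,1].min(),L[k][:,1].max())
"
```

```text
time_s: 12.9
ee_pos: [0.6336, 0.064, 0.1732]
tcp_rot: [0.693, 0.699, 0.122, -0.123]
force: [0.5, 0.3, -3.3]
width: 0.195
t 12.9 p [0.6336 0.064  0.1732] F [ 0.5  0.3 -3.3] w 0.195
q [-0.191  0.605  1.297  0.352  1.328 -0.3  ]
[[-0.008  1.    -0.004]
 [ 0.94   0.009  0.341]
 [ 0.341 -0.001 -0.94 ]]
320 slope in tool frame deg (neg=nose up) 1.3207318627462943 xmax 0.14893258292088504 z 0.05122258376013296
y range -0.04467368178231045 0.04041060668258791
```

View pics/p_t1.png

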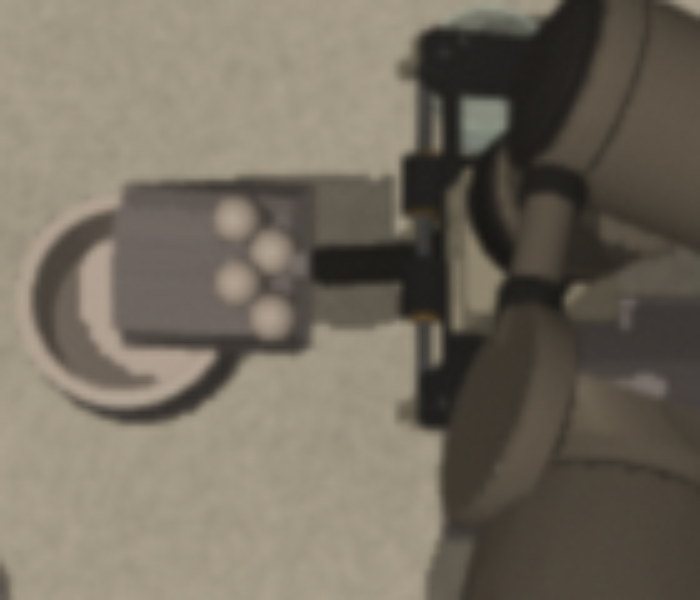

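View pics/p_s1.png

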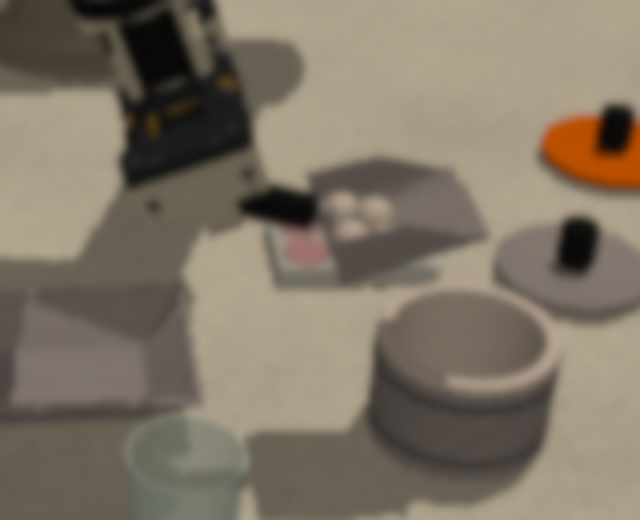

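The balls are still in the pan and the nose is over the jar bore. I work out the tipping path.

```bash
python3 - <<'E'
import numpy as np
n=(.149,.053)
def tcp(th,Y,Z):
    t=np.radians(th); return np.array([Y-n[0]*np.cos(t)-n[1]*np.sin(t), Z-n[0]*np.sin(t)+n[1]*np.cos(t)])
ths=np.r_[np.arange(17,-10,-3),np.arange(-12,-42,-2.5)]
prev=np.array([.064,.1732]);pt=20
zs=np.interp(-ths,[-20,-5,10,20,45],[.174,.118,.090,.075,.075]); 
Y=np.interp(-ths,[-20,-5,45],[.222,.2166,.2166])
for th,Z,y in zip(ths,zs,Y):
    c=tcp(th,y,Z); d=c-prev; t=np.radians(pt); print(th,'Zn %.3f'%Z,'dr',th-pt,'tool dx %.4f dz %.4f'%(d[0]*np.cos(t)+d[1]*np.sin(t), d[0]*np.sin(t)-d[1]*np.cos(t)),'tcp',c.round(4)); prev=c;pt=th
E
```

```text
17.0 Zn 0.163 dr -3.0 tool dx -0.0021 dz 0.0027 tcp [0.0629 0.1699]
14.0 Zn 0.152 dr -3.0 tool dx -0.0013 dz 0.0027 tcp [0.0624 0.167 ]
11.0 Zn 0.140 dr -3.0 tool dx -0.0008 dz 0.0029 tcp [0.0624 0.164 ]
8.0 Zn 0.129 dr -3.0 tool dx -0.0002 dz 0.0031 tcp [0.0628 0.1609]
5.0 Zn 0.118 dr -3.0 tool dx 0.0003 dz 0.0032 tcp [0.0635 0.1578]
2.0 Zn 0.112 dr -3.0 tool dx 0.0025 dz -0.0021 tcp [0.0658 0.1602]
-1.0 Zn 0.107 dr -3.0 tool dx 0.0028 dz -0.0021 tcp [0.0685 0.1624]
-4.0 Zn 0.101 dr -3.0 tool dx 0.0031 dz -0.0021 tcp [0.0717 0.1645]
-7.0 Zn 0.096 dr -3.0 tool dx 0.0034 dz -0.0021 tcp [0.0752 0.1664]
-12.0 Zn 0.087 dr -5.0 tool dx 0.0062 dz -0.0042 tcp [0.0819 0.1698]
-14.5 Zn 0.083 dr -2.5 tool dx 0.0032 dz -0.0028 tcp [0.0856 0.1719]
-17.0 Zn 0.080 dr -2.5 tool dx 0.0034 dz -0.0028 tcp [0.0896 0.1737]
-19.5 Zn 0.076 dr -2.5 tool dx 0.0036 dz -0.0029 tcp [0.0938 0.1754]
-22.0 Zn 0.075 dr -2.5 tool dx 0.0027 dz -0.0057 tcp [0.0983 0.18  ]
-24.5 Zn 0.075 dr -2.5 tool dx 0.0025 dz -0.0064 tcp [0.103 0.185]
-27.0 Zn 0.075 dr -2.5 tool dx 0.0025 dz -0.0064 tcp [0.1079 0.1899]
-29.5 Zn 0.075 dr -2.5 tool dx 0.0025 dz -0.0064 tcp [0.113  0.1945]
-32.0 Zn 0.075 dr -2.5 tool dx 0.0025 dz -0.0064 tcp [0.1183 0.1989]
-34.5 Zn 0.075 dr -2.5 tool dx 0.0025 dz -0.0064 tcp [0.1238 0.2031]
-37.0 Zn 0.075 dr -2.5 tool dx 0.0025 dz -0.0064 tcp [0.1295 0.207 ]
-39.5 Zn 0.075 dr -2.5 tool dx 0.0025 dz -0.0064 tcp [0.1353 0.2107]
```

```bash
python3 -m handwheel '{"jaw":[0,0,0,0,0,0],"translation":[[-0.0021,0,0.0027],[-0.0013,0,0.0027],[-0.0008,0,0.0029],[-0.0002,0,0.0031],[0.0003,0,0.0032],[0,0,0]],"delta_rot":[[0,-3,0],[0,-3,0],[0,-3,0],[0,-3,0],[0,-3,0],[0,0,0]]}'
python3 -c "
from h import *
st();log();shot('q')
i=cv2.imread('pics/q_top.png');a=cv2.resize(i[100:220,220:360],None,fx=5,fy=5);cv2.imwrite('pics/q_t1.png',a)
i=cv2.imread('pics/q_scene.png');b=cv2.resize(i[120:250,280:440],None,fx=4,fy=4);cv2.imwrite('pics/q_s1.png',b)
f=np.load('pics/q_top.npz'); W=cloud('top',f['d'])[100:220,220:360].reshape(-1,3); W=W[np.isfinite(W[:,2])]
s=r.observe(); M=R.from_quat(s['tcp_rot']).as_matrix(); L=(W-np.array(s['ee_pos']))@M
k=(L[:,0]>.1)&(L[:,0]<.15)&(np.abs(L[:,1])<.022)&(np.abs(L[:,2]-.05)<.01); Q=L[k]; c=np.polyfit(Q[:,0],Q[:,2],1); print(len(Q),'slope in tool frame deg',np.degrees(np.arctan(c[0])),'xmax',Q[:,0].max())
Wn=W[(L[:,0]>.135)&(L[:,0]<.155)&(np.abs(L[:,1])<.05)&(np.abs(L[:,2]-.05)<.012)];print('nose world',Wn.min(0),Wn.max(0))
"
```

```text
time_s: 13.6
ee_pos: [0.6335, 0.0642, 0.1579]
tcp_rot: [0.703, 0.709, 0.03, -0.031]
force: [-0.3, 0.0, -2.1]
width: 0.193
t 13.6 p [0.6335 0.0642 0.1579] F [-0.3  0.  -2.1] w 0.193
q [-0.063  0.6    1.297  0.091  1.252 -0.101]
[[-0.009  1.    -0.002]
 [ 0.996  0.009  0.087]
 [ 0.087 -0.001 -0.996]]
297 slope in tool frame deg 2.6701503118337784 xmax 0.1472880026539638
nose world [0.58849855 0.20212882 0.10949848] [0.67210163 0.21533306 0.12926313]
```

View pics/q_t1.png

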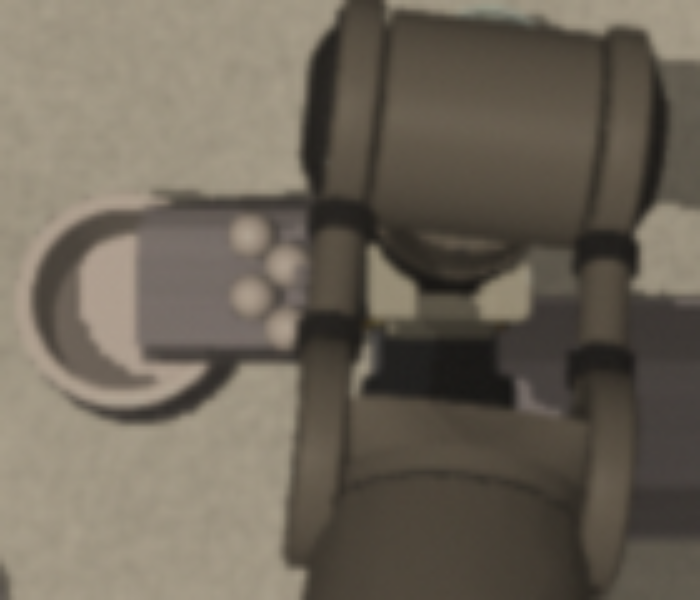

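View pics/q_s1.png

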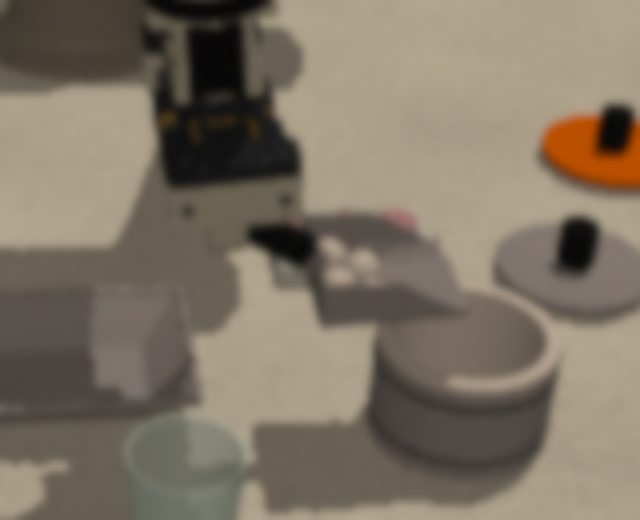

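Everything is still in the pan, with the nose centred over the bore (x mid 0.630). I tip.

```bash
python3 -m handwheel '{"jaw":[0,0,0,0,0,0,0,0,0,0,0,0],"translation":[[0.0025,0,-0.0021],[0.0028,0,-0.0021],[0.0031,0,-0.0021],[0.0034,0,-0.0021],[0.0031,0,-0.0021],[0.0031,0,-0.0021],[0.0032,0,-0.0028],[0.0034,0,-0.0028],[0.0036,0,-0.0029],[0.0027,0,-0.0057],[0.0025,0,-0.0064],[0,0,0]],"delta_rot":[[0,-3,0],[0,-3,0],[0,-3,0],[0,-3,0],[0,-2.5,0],[0,-2.5,0],[0,-2.5,0],[0,-2.5,0],[0,-2.5,0],[0,-2.5,0],[0,-2.5,0],[0,0,0]]}'
python3 -c "
from h import *
st();log();shot('s')
i=cv2.imread('pics/s_top.png');a=cv2.resize(i[100:220,220:360],None,fx=5,fy=5);cv2.imwrite('pics/s_t1.png',a)
i=cv2.imread('pics/s_scene.png');b=cv2.resize(i[120:250,280:440],None,fx=4,fy=4);cv2.imwrite('pics/s_s1.png',b)
"
```

```text
time_s: 14.9
ee_pos: [0.6337, 0.1044, 0.1849]
tcp_rot: [0.688, 0.694, -0.149, 0.15]
force: [-0.5, 0.2, -2.2]
width: 0.191
t 14.9 p [0.6337 0.1044 0.1849] F [-0.5  0.2 -2.2] w 0.191
q [ 0.243  0.675  1.158 -0.418  1.427  0.321]
[[-0.008  1.     0.003]
 [ 0.911  0.009 -0.413]
 [-0.413 -0.    -0.911]]
```

View pics/s_t1.png

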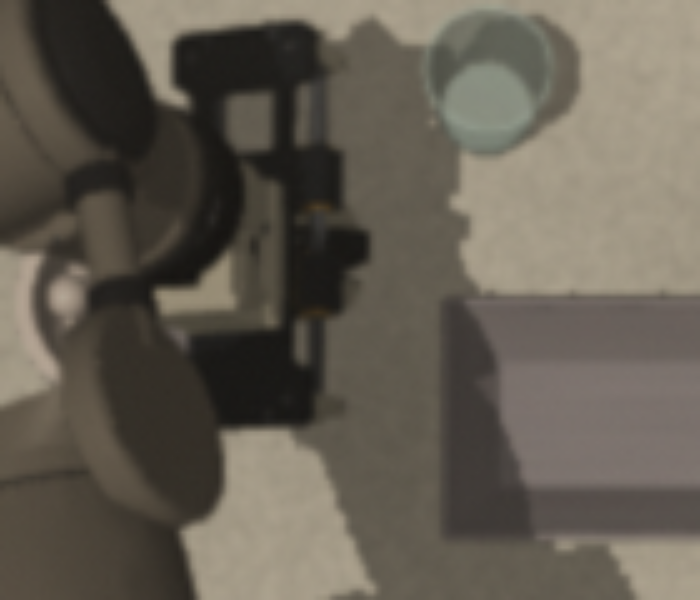

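View pics/s_s1.png

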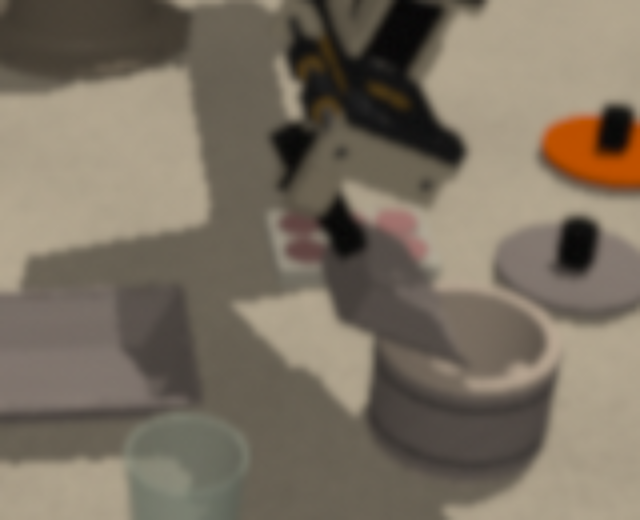

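The pan looks empty in the scene view, and a ball shows in the jar at top crop (67,300). I tip a little further to be sure.

```bash
python3 -m handwheel '{"jaw":[0,0,0,0,0,0,0],"translation":[[0.0025,0,-0.0064],[0.0025,0,-0.0064],[0.0025,0,-0.0064],[0.0025,0,-0.0064],[0.0025,0,-0.0064],[0,0,0],[0,0,0]],"delta_rot":[[0,-2.5,0],[0,-2.5,0],[0,-2.5,0],[0,-2.5,0],[0,-2.5,0],[0,0,0],[0,0,0]]}'
python3 -c "
from h import *
st();log();shot('t')
i=cv2.imread('pics/t_scene.png');b=cv2.resize(i[120:250,280:440],None,fx=4,fy=4);cv2.imwrite('pics/t_s1.png',b)
"
```

```text
time_s: 15.7
ee_pos: [0.6335, 0.1296, 0.2062]
tcp_rot: [0.668, 0.673, -0.223, 0.224]
force: [-0.2, -0.8, -1.8]
width: 0.193
t 15.7 p [0.6335 0.1296 0.2062] F [-0.2 -0.8 -1.8] w 0.193
q [ 0.361  0.752  1.05  -0.598  1.591  0.419]
[[-0.007  1.     0.004]
 [ 0.8    0.008 -0.6  ]
 [-0.6   -0.001 -0.8  ]]
```

View pics/t_s1.png

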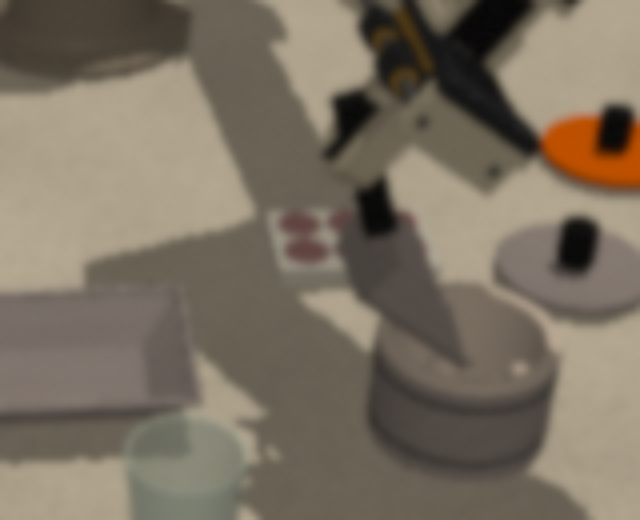

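The pan is empty (force back to the scoop's own weight) and the ball tops are visible in the jar. I lift and level.

```bash
python3 -m handwheel '{"jaw":[0,0,0,0,0,0,0,0,0],"translation":[[-0.009,0,-0.012],[-0.018,0,-0.024],[-0.018,0,-0.024],[0,0,0],[0,0,0],[0,0,0],[0,0,0],[0,0,0],[0,0,0]],"delta_rot":[[0,0,0],[0,0,0],[0,0,0],[0,7,0],[0,8,0],[0,8,0],[0,8,0],[0,6,0],[0,0,0]]}'
python3 -c "
from h import *
st();log()
"
```

```text
time_s: 16.7
ee_pos: [0.6339, 0.1267, 0.2839]
tcp_rot: [0.706, 0.708, 0.001, 0.001]
force: [0.2, -0.1, -2.5]
width: 0.196
t 16.7 p [0.6339 0.1267 0.2839] F [ 0.2 -0.1 -2.5] w 0.196
q [0.079 0.545 1.046 0.    1.548 0.075]
[[-0.004  1.     0.003]
 [ 1.     0.004  0.   ]
 [ 0.     0.003 -1.   ]]
```

```bash
python3 -m handwheel '{"jaw":[0,0,0,0,0,0,0,0,0,0,0,0],"translation":[[-0.02,-0.007,0],[-0.04,-0.013,0],[-0.045,-0.015,0],[-0.045,-0.015,0],[-0.045,-0.015,0],[-0.045,-0.015,0],[-0.045,-0.015,0],[-0.045,-0.015,0.01],[-0.045,-0.015,0.02],[-0.045,-0.015,0.02],[-0.045,-0.015,0.02],[-0.04,-0.014,0.02]],"delta_rot":[[0,0,0],[0,0,0],[0,0,0],[0,0,0],[0,0,0],[0,0,0],[0,0,0],[0,0,0],[0,0,0],[0,0,0],[0,0,0],[0,0,0]]}'; python3 -m handwheel '{"jaw":[0,0,0,0],"translation":[[-0.03,-0.01,0.02],[-0.012,-0.005,0.02],[0,0,0],[0,0,0]],"delta_rot":[[0,0,0],[0,0,0],[0,0,0],[0,0,0]]}'
python3 -c "
from h import *
st();log();shot('u')
S=scoop('u',400,500,180,300)
i=cv2.imread('pics/u_top.png');cv2.imwrite('pics/u_t1.png',i)
"
```

```text
time_s: 17.9
ee_pos: [0.4694, -0.3739, 0.1934]
tcp_rot: [0.703, 0.711, -0.002, 0.001]
force: [0.3, 0.6, -0.8]
width: 0.194
time_s: 18.3
ee_pos: [0.4557, -0.4136, 0.1538]
tcp_rot: [0.704, 0.71, -0.001, -0.0]
force: [1.1, -0.3, -1.5]
width: 0.194
t 18.3 p [ 0.4557 -0.4136  0.1538] F [ 1.1 -0.3 -1.5] w 0.194
q [-8.610e-01  5.680e-01  1.365e+00 -1.000e-03  1.210e+00 -8.700e-01]
[[-0.01   1.    -0.001]
 [ 1.     0.01  -0.   ]
 [-0.    -0.001 -1.   ]]
n 463 floor z=-0.0016 slope x -1.35 deg y 0.09 deg
```

View pics/u_t1.png

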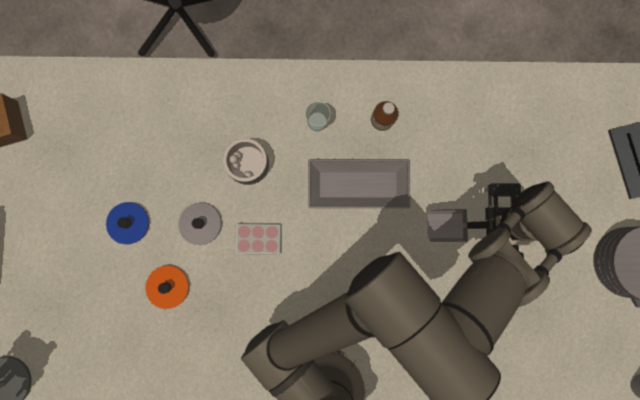

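View pics/u_scene.png

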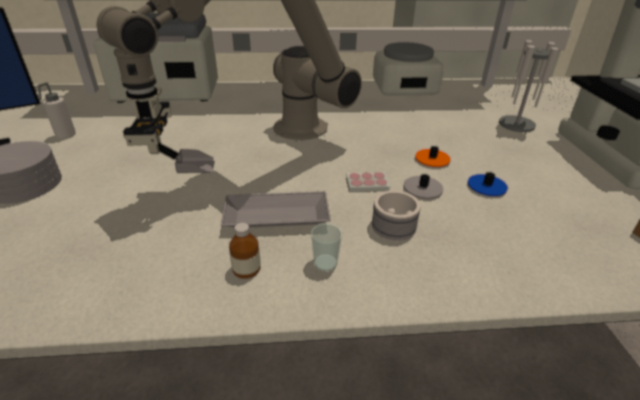

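The balls are in the jar at top (238,158), the tray is empty and the scoop is empty. I lower the scoop to the bench with a small pitch correction.

```bash
python3 -m handwheel '{"jaw":[0,0,0,0,0,0,0,0],"translation":[[0,0,0.02],[0,0,0.03],[0,0,0.025],[0,0,0.015],[0,0,0.007],[0,0,0.003],[0,0,0],[0,0,0]],"delta_rot":[[0,1.3,0],[0,0,0],[0,0,0],[0,0,0],[0,0,0],[0,0,0],[0,0,0],[0,0,0]]}';  python3 -m handwheel '{"jaw":[0,0],"translation":[[0,0,0.0015],[0,0,0]],"delta_rot":[[0,0,0],[0,0,0]]}';python3 -c "
from h import *
shot('v')
S=scoop('v',400,500,180,300)"
```

```text
time_s: 19.2
ee_pos: [0.4557, -0.4127, 0.0543]
tcp_rot: [0.704, 0.71, 0.008, -0.007]
force: [0.2, 0.2, -1.6]
width: 0.198
time_s: 19.4
ee_pos: [0.4554, -0.4125, 0.0523]
tcp_rot: [0.704, 0.71, 0.008, -0.008]
force: [1.2, -1.1, -1.5]
width: 0.193
n 390 floor z=-0.0013 slope x -2.15 deg y 0.65 deg
```

```bash
python3 -m handwheel '{"jaw":[0,0],"translation":[[0,0,0.0015],[0,0,0]],"delta_rot":[[0,0.5,0],[0,0,0]]}';  python3 -m handwheel '{"jaw":[0,0],"translation":[[0,0,0.001],[0,0,0]],"delta_rot":[[0,0,0],[0,0,0]]}';python3 -c "
from h import *
shot('w')
S=scoop('w',400,500,180,300);st()"
```

```text
time_s: 19.7
ee_pos: [0.4552, -0.4124, 0.0502]
tcp_rot: [0.704, 0.71, 0.011, -0.011]
force: [-0.2, 0.7, -2.6]
width: 0.195
time_s: 19.9
ee_pos: [0.4553, -0.4125, 0.0496]
tcp_rot: [0.704, 0.71, 0.011, -0.011]
force: [-0.8, -0.1, 0.9]
width: 0.194
n 384 floor z=-0.0013 slope x -0.95 deg y 0.34 deg
t 20.0 p [ 0.4553 -0.4125  0.0496] F [ 0.4 -1.1 -0.1] w 0.193
q [-0.871  0.692  1.454  0.023  1.02  -0.892]
[[-0.008  1.    -0.   ]
 [ 0.999  0.008  0.031]
 [ 0.031  0.    -1.   ]]
```

```bash
python3 -m handwheel '{"jaw":[0,0],"translation":[[0,0,0.001],[0,0,0]],"delta_rot":[[0,0,0],[0,0,0]]}';  python3 -m handwheel '{"jaw":[0.3,0.4,0.5,0.6,0.7,0.8,0.9,1,1],"translation":[[0,0,0],[0,0,0],[0,0,0],[0,0,0],[0,0,0],[0,0,0],[0,0,0],[0,0,0],[0,0,0]],"delta_rot":[[0,0,0],[0,0,0],[0,0,0],[0,0,0],[0,0,0],[0,0,0],[0,0,0],[0,0,0],[0,0,0]]}'
python3 -c "
from h import *
shot('x')
i=cv2.imread('pics/x_scene.png');cv2.imwrite('pics/x_s1.png',cv2.resize(i[85:235,85:235],None,fx=4,fy=4))"
```

```text
time_s: 20.2
ee_pos: [0.4554, -0.4127, 0.0493]
tcp_rot: [0.704, 0.71, 0.011, -0.01]
force: [-2.4, -1.0, 5.3]
width: 0.191
time_s: 21.1
ee_pos: [0.4552, -0.4122, 0.0484]
tcp_rot: [0.704, 0.71, 0.011, -0.011]
force: [0.4, -0.2, 0.3]
width: 0.93
```

View pics/x_s1.png

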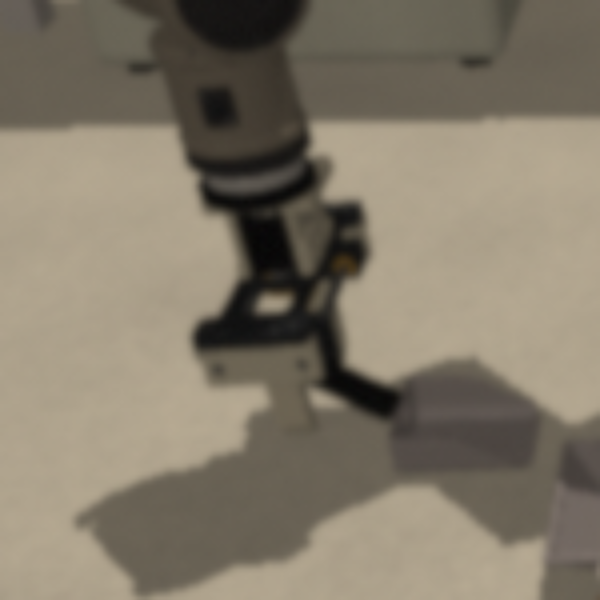

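The scoop is released and standing flat. I refine the lid and jar positions from the clear picture.

```bash
python3 -m handwheel '{"jaw":[1,1,1,1,1,1,1,1],"translation":[[0,0,-0.01],[0,0,-0.03],[0,0,-0.04],[0,0,-0.045],[0,0,-0.045],[0,0,-0.03],[0,0,0],[0,0,0]],"delta_rot":[[0,0,0],[0,0,0],[0,0,0],[0,0,0],[0,0,0],[0,0,0],[0,0,0],[0,-1.8,0]]}' ; python3 - <<'E'
from h import *
st(); shot('y')
f=np.load('pics/y_top.npz'); p,d=f['p'],f['d']; W=cloud('top',d)
def fitc(P):
    A=np.c_[2*P[:,:2],np.ones(len(P))]; s=np.linalg.lstsq(A,(P[:,:2]**2).sum(1),rcond=None)[0]; return s[:2],np.sqrt(s[2]+s[:2]@s[:2])
# lid edge by height mask
for nm,(x0,x1,y0,y1),lo,hi,z in [('lid',(170,230,193,252),.009,.06,.014),('jar',(212,282,128,192),.071,.09,.08)]:
    m=np.zeros(d.shape,'u1'); m[y0:y1,x0:x1]=((W[y0:y1,x0:x1,2]>lo)&(W[y0:y1,x0:x1,2]<hi))
    m=cv2.morphologyEx(m,cv2.MORPH_OPEN,np.ones((3,3)))
    c=max(cv2.findContours(m,0,cv2.CHAIN_APPROX_NONE)[0],key=cv2.contourArea)[:,0]
    P=np.array([ray('top',u,v,z) for u,v in c]); print(nm,fitc(P),cv2.boundingRect(c))
    e=cv2.fitEllipse(c.astype('f4')); print('ell',e,ray('top',*e[0],z))
s=W[193:252,170:230].reshape(-1,3); k=s[(s[:,2]>.046)&(s[:,2]<.054)]; print('knobtop',len(k),k.mean(0),(k.min(0)+k.max(0))/2,k.max(0)-k.min(0))
# grey colour mask of lid
hsv=cv2.cvtColor(p,cv2.COLOR_RGB2HSV); print(hsv[223,185],hsv[260,220])
fs=np.load('pics/y_scene.npz'); Ws=cloud('scene',fs['d']); k=Ws[165:205,395:450].reshape(-1,3); q=k[(k[:,2]>.046)&(k[:,2]<.055)]; print('scene knob top',len(q),q.mean(0),(q.min(0)+q.max(0))/2,q.max(0)-q.min(0))
cv2.imwrite('pics/y_c.png',cv2.resize(p[130:260,170:290,::-1],None,fx=5,fy=5,interpolation=cv2.INTER_CUBIC)[:600])
E
```

```text
time_s: 22.0
ee_pos: [0.4552, -0.4192, 0.2494]
tcp_rot: [0.704, 0.71, -0.0, 0.001]
force: [-0.5, -0.2, 0.1]
width: 1.001
t 22.0 p [ 0.4552 -0.4192  0.2494] F [-0.5 -0.2  0.1] w 1.001
q [-0.868  0.503  1.208 -0.     1.428 -0.875]
[[-0.008  1.     0.001]
 [ 1.     0.008 -0.002]
 [-0.002  0.001 -1.   ]]
lid (array([0.45453962, 0.36056451]), np.float64(0.055739535209916875)) (179, 203, 42, 42)
ell ((198.6880340576172, 224.17620849609375), (39.048526763916016, 40.67583084106445), 139.1547393798828) [0.45441011 0.3604462  0.014     ]
jar (array([0.62934034, 0.22631433]), np.float64(0.055163677581091704)) (223, 139, 44, 39)
ell ((244.48123168945312, 159.6462860107422), (40.058692932128906, 41.080989837646484), 81.7507095336914) [0.62925044 0.22632278 0.08      ]
knobtop 76 [0.45670546 0.35873685 0.04972131] [0.45643669 0.35898167 0.04998505] [0.0275921  0.02564554 0.0079439 ]
[ 11  31 131] [ 20  46 168]
scene knob top 73 [0.52444283 0.30902401 0.04949427] [0.52620399 0.30494531 0.05050345] [0.16173542 0.13286493 0.00887097]
```

View pics/y_c.png

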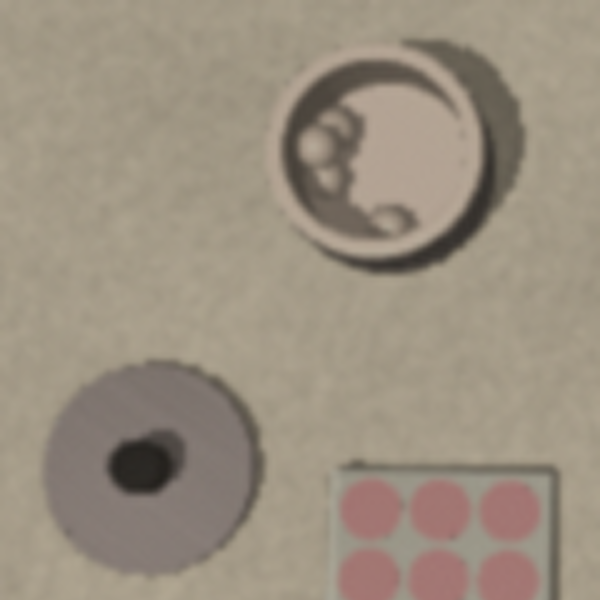

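View pics/y_scene.png

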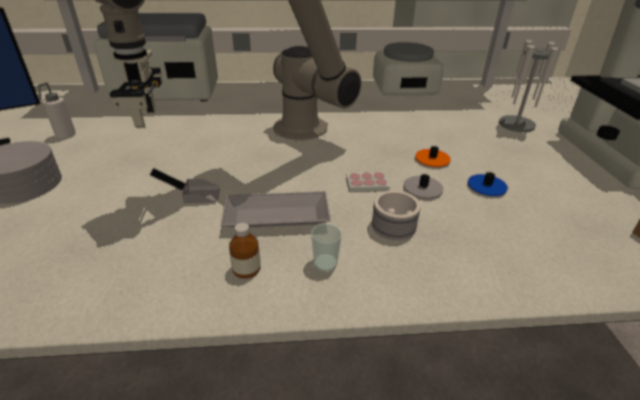

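The jar holds all four balls (crop cluster around (325,150) plus one at (392,220)), the scoop lies flat at scene (190,188), and the tray is empty. I move to the grey lid.

```bash
python3 -m handwheel '{"jaw":[1,1,1,1,1,1,1,1,1,1,1,1],"translation":[[0.025,0.0005,0],[0.047,0.0005,0],[0.047,0.0005,0],[0.047,0.0005,0],[0.047,0.0005,0],[0.047,0.0005,0],[0.047,0.0005,0],[0.047,0.0005,0],[0.047,0.0005,0],[0.047,0.0005,0],[0.047,0.0005,0],[0.047,0.0005,0]],"delta_rot":[[0,0,0],[0,0,0],[0,0,0],[0,0,0],[0,0,0],[0,0,0],[0,0,0],[0,0,0],[0,0,0],[0,0,0],[0,0,0],[0,0,0]]}'; python3 -m handwheel '{"jaw":[1,1,1,1,1,1,1,1,1],"translation":[[0.047,0.0005,0],[0.047,0.0005,0],[0.047,0.0005,0],[0.04,0.0005,0.015],[0.0247,0,0.03],[0.006,0,0.04],[0,0,0.035],[0,0,0],[0,0,0]],"delta_rot":[[0,0,0],[0,0,0],[0,0,0],[0,0,0],[0,0,0],[0,0,0],[0,0,0],[0,0,0],[0,0,0]]}'; python3 -c "
from h import *
st()"
```

```text
time_s: 23.3
ee_pos: [0.456, 0.1254, 0.248]
tcp_rot: [0.704, 0.71, -0.0, -0.0]
force: [0.9, 0.2, -0.3]
width: 0.998
time_s: 24.2
ee_pos: [0.457, 0.3351, 0.1284]
tcp_rot: [0.704, 0.71, -0.001, -0.0]
force: [-0.8, 0.3, 1.3]
width: 1.002
t 24.2 p [0.457  0.3351 0.1284] F [-0.8  0.3  1.3] w 1.002
q [0.497 0.511 1.544 0.    1.088 0.489]
[[-0.008  1.    -0.001]
 [ 1.     0.008 -0.001]
 [-0.001 -0.001 -1.   ]]
```

```bash
python3 -m handwheel '{"jaw":[1,1,1,1,1,1,1],"translation":[[0.0246,-0.001,0],[0,0,0.03],[0,0,0.035],[0,0,0.025],[0,0,0.015],[0,0,0.003],[0,0,0]],"delta_rot":[[0,0,0],[0,0,0],[0,0,0],[0,0,0],[0,0,0],[0,0,0],[0,0,0]]}'; python3 -c "
from h import *
st();shot('z');i=cv2.imread('pics/z_scene.png');cv2.imwrite('pics/z_s1.png',cv2.resize(i[110:220,360:500],None,fx=5,fy=5))"
```

```text
time_s: 24.9
ee_pos: [0.457, 0.3602, 0.0219]
tcp_rot: [0.704, 0.71, 0.001, 0.0]
force: [-0.2, -0.1, 0.1]
width: 1.004
t 24.9 p [0.457  0.3602 0.0219] F [-0.2 -0.1  0.1] w 1.004
q [0.536 0.671 1.597 0.    0.871 0.528]
[[-0.008  1.     0.002]
 [ 1.     0.008  0.001]
 [ 0.001  0.002 -1.   ]]
```

View pics/z_s1.png

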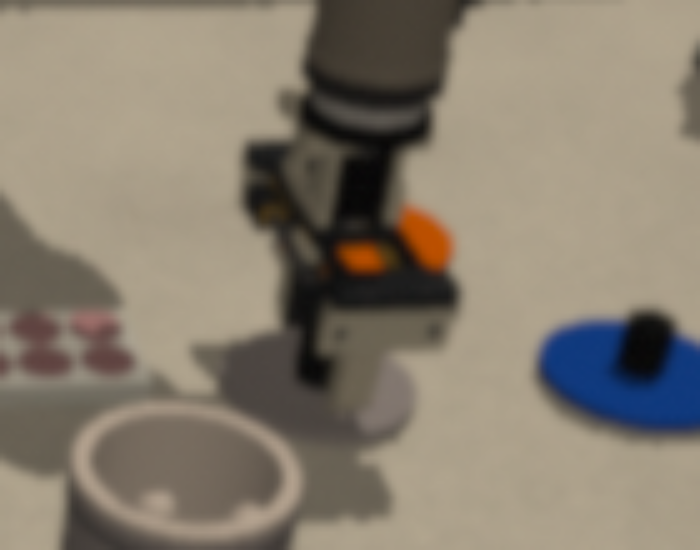

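The fingers straddle the knob of the grey lid at scene (425,180), so I close.

```bash
python3 -m handwheel '{"jaw":[0,0,0,0,0,0,0,0,0,0,0,0],"translation":[[0,0,0],[0,0,0],[0,0,0],[0,0,0],[0,0,0],[0,0,0],[0,0,0],[0,0,0],[0,0,0],[0,0,0],[0,0,0],[0,0,0]],"delta_rot":[[0,0,0],[0,0,0],[0,0,0],[0,0,0],[0,0,0],[0,0,0],[0,0,0],[0,0,0],[0,0,0],[0,0,0],[0,0,0],[0,0,0]]}';python3 -m handwheel '{"jaw":[0,0,0],"translation":[[0,0,0],[0,0,0],[0,0,0]],"delta_rot":[[0,0,0],[0,0,0],[0,0,0]]}'
```

```text
time_s: 26.2
ee_pos: [0.4559, 0.3599, 0.0202]
tcp_rot: [0.704, 0.71, 0.0, 0.0]
force: [2.6, 0.3, -1.9]
width: 0.32
time_s: 26.5
ee_pos: [0.4558, 0.3599, 0.0202]
tcp_rot: [0.704, 0.71, 0.0, 0.0]
force: [2.1, 0.5, -1.3]
width: 0.322
```

```bash
python3 -m handwheel '{"jaw":[0,0,0,0,0,0,0,0],"translation":[[0,0,-0.005],[0,0,-0.015],[0,0,-0.025],[0,0,-0.03],[0,0,-0.025],[0,0,-0.015],[0,0,-0.005],[0,0,0]],"delta_rot":[[0,0,0],[0,0,0],[0,0,0],[0,0,0],[0,0,0],[0,0,0],[0,0,0],[0,0,0]]}';python3 - <<'E'
from h import *
st();shot('A')
f=np.load('pics/A_top.npz'); p,d=f['p'],f['d']; W=cloud('top',d); e=np.array(r.observe()['ee_pos'])
near=(np.abs(W[...,0]-e[0])<.075)&(np.abs(W[...,1]-e[1])<.075)&(W[...,2]>e[2]-.03)&(W[...,2]<e[2]+.02)
print('n',near.sum(),'z',np.nanmedian(W[near][:,2])-e[2], 'bbox',W[near].min(0)-e,W[near].max(0)-e)
i=cv2.imread('pics/A_top.png');cv2.imwrite('pics/A_t.png',cv2.resize(i[130:290,120:300],None,fx=4,fy=3.7))
i=cv2.imread('pics/A_scene.png');cv2.imwrite('pics/A_s.png',cv2.resize(i[80:240,340:500],None,fx=4,fy=3.7))
E
```

```text
time_s: 27.3
ee_pos: [0.4551, 0.3596, 0.1401]
tcp_rot: [0.704, 0.71, -0.0, -0.0]
force: [0.4, -0.0, -6.0]
width: 0.321
t 27.3 p [0.4551 0.3596 0.1401] F [ 0.4 -0.  -6. ] w 0.321
q [0.537 0.521 1.491 0.    1.131 0.528]
[[-0.009  1.    -0.001]
 [ 1.     0.009 -0.   ]
 [-0.    -0.001 -1.   ]]
n 580 z -0.006064001750094666 bbox [-0.05780143 -0.06119175 -0.01710057] [0.0558956  0.01450805 0.01391694]
```

View pics/A_t.png

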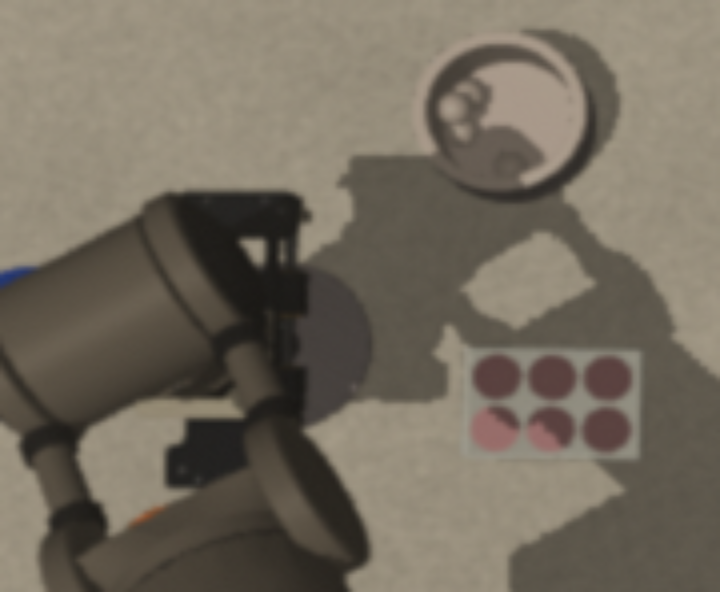

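View pics/A_s.png

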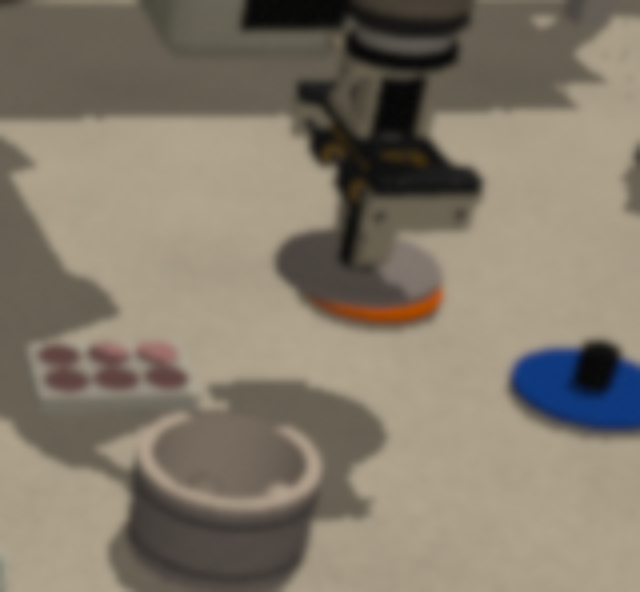

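The lid hangs level from the knob. I measure its centre relative to the TCP.

```bash
cat > lidm.py <<'E'
from h import *
def fitc(P,rad=.06):
    from scipy.optimize import least_squares
    s=least_squares(lambda c:np.hypot(P[:,0]-c[0],P[:,1]-c[1])-rad,P[:,:2].mean(0),loss='soft_l1',f_scale=.001); return s.x,np.std(s.fun)
def meas(tag,e):
    for n in ('top','scene'):
        f=np.load(f'pics/{tag}_{n}.npz'); d=f['d']; W=cloud(n,d)
        m=((np.abs(W[...,0]-e[0])<.08)&(np.abs(W[...,1]-e[1])<.08)&(np.abs(W[...,2]-(e[2]-.006))<.006))
        Q=W[m]; c=np.linalg.lstsq(np.c_[Q[:,:2]-e[:2],np.ones(len(Q))],Q[:,2],rcond=None)[0]
        print(n,m.sum(),'plane z-tcp %.4f tilt deg x %.2f y %.2f'%(c[2]-e[2],np.degrees(c[0]),np.degrees(c[1])))
        mm=m.astype('u1'); cs=max(cv2.findContours(mm,0,cv2.CHAIN_APPROX_NONE)[0],key=len)[:,0]
        zt=e[2]-.0062
        P=np.array([ray(n,u,v,zt) for u,v in cs]); g=np.hypot(*(P[:,:2]-e[:2]).T)
        P=P[(g>.052)&(g<.068)]; c,sd=fitc(P,.059); 
        a=np.degrees(np.arctan2(P[:,1]-c[1],P[:,0]-c[0])); print('  circle - tcp',np.round(c-e[:2],4),'sd',round(sd,4),len(P),'angles',np.histogram(a,8,(-180,180))[0])
if __name__=='__main__':
    import sys
    meas(sys.argv[1],np.array(r.observe()['ee_pos']))
E
python3 lidm.py A
```

```text
top 552 plane z-tcp -0.0061 tilt deg x -0.42 y 0.11
  circle - tcp [-0.0019 -0.0003] sd 0.0014 61 angles [13 17 16 15  0  0  0  0]
scene 570 plane z-tcp -0.0066 tilt deg x -0.55 y 0.25
  circle - tcp [ 0.007  -0.0003] sd 0.0014 63 angles [12  7 10  7  9  7 11  0]
```

```bash
python3 - <<'E'
from lidm import *
for n in ('top','scene'):
    d=np.load(f'pics/y_{n}.npz')['d']; p=np.load(f'pics/y_{n}.npz')['p']; W=cloud(n,d)
    m=(np.abs(W[...,0]-.63)<.075)&(np.abs(W[...,1]-.2265)<.075)&(np.abs(W[...,2]-.08)<.004)
    Q=W[m]; rr=np.hypot(Q[:,0]-.63,Q[:,1]-.2263); Q=Q[(rr>.045)&(rr<.065)]
    c,sd=fitc(Q,.055); print(n,len(Q),c,sd,np.median(Q[:,2]))
    a=np.arctan2(Q[:,1]-c[1],Q[:,0]-c[0]); print(np.histogram(a,8)[0])
    # lid on bench, same way: flange top z=.014, annulus mean by angle-uniform outer radius
    m=(np.abs(W[...,0]-.4555)<.075)&(np.abs(W[...,1]-.36)<.075)&(np.abs(W[...,2]-.0135)<.004)
    Q=W[m]; print('  lid bbox mid',(Q.min(0)+Q.max(0))/2,Q.max(0)-Q.min(0))
E
```

```text
top 371 [0.62979185 0.22662653] 0.0029425958045017626 0.07946884001048819
[48 49 42 42 50 47 44 49]
  lid bbox mid [0.45229679 0.35887128 0.0135221 ] [0.12494739 0.12730403 0.00795339]
scene 324 [0.63541329 0.22818458] 0.0031286082478003156 0.07835890278814275
[36 34 41 50 45 36 42 40]
  lid bbox mid [0.46072392 0.36093465 0.01347746] [0.1215799  0.11858051 0.00786351]
```

```bash
python3 -m handwheel '{"jaw":[0,0,0,0,0,0,0,0,0,0],"translation":[[-0.009,0.0116,0],[-0.0179,0.0232,0],[-0.0268,0.0348,0],[-0.0268,0.0348,0],[-0.0268,0.0348,0],[-0.0179,0.0232,0],[-0.0091,0.0118,0],[0,0,0.012],[0,0,0],[0,0,0]],"delta_rot":[[0,0,0],[0,0,0],[0,0,0],[0,0,0],[0,0,0],[0,0,0],[0,0,0],[0,0,0],[0,0,0],[0,0,0]]}';python3 - <<'E'
from h import *
st();shot('B')
i=cv2.imread('pics/B_top.png');cv2.imwrite('pics/B_t.png',cv2.resize(i[90:230,160:320],None,fx=4,fy=4))
i=cv2.imread('pics/B_scene.png');cv2.imwrite('pics/B_s.png',cv2.resize(i[110:250,330:470],None,fx=4.2,fy=4.2))
E
python3 lidm.py B
```

```text
time_s: 28.4
ee_pos: [0.6294, 0.2279, 0.127]
tcp_rot: [0.704, 0.711, -0.001, -0.001]
force: [0.3, 0.2, -5.0]
width: 0.322
t 28.4 p [0.6294 0.2279 0.127 ] F [ 0.3  0.2 -5. ] w 0.322
q [0.233 0.691 1.213 0.    1.241 0.223]
[[-0.01   1.    -0.003]
 [ 1.     0.01  -0.   ]
 [-0.    -0.003 -1.   ]]
top 180 plane z-tcp -0.0078 tilt deg x 0.57 y -0.58
  circle - tcp [-0.0031 -0.0002] sd 0.0016 42 angles [ 0 20 17  5  0  0  0  0]
scene 769 plane z-tcp -0.0089 tilt deg x -0.26 y -0.02
  circle - tcp [ 0.0069 -0.0006] sd 0.0013 80 angles [ 9  9 15 16 16  9  6  0]
```

View pics/B_t.png

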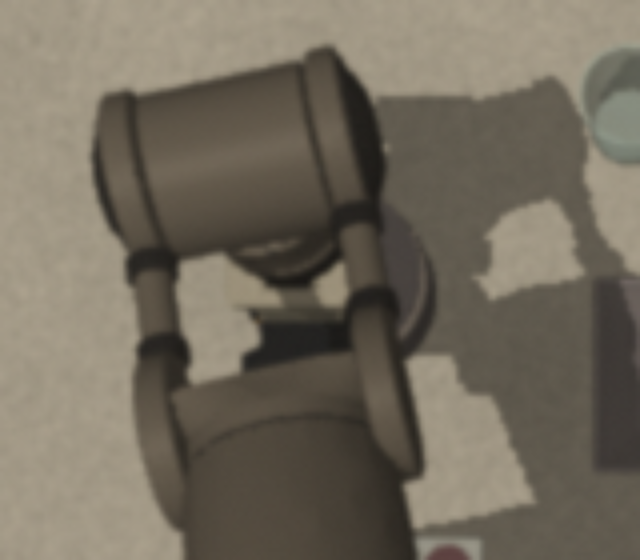

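View pics/B_s.png

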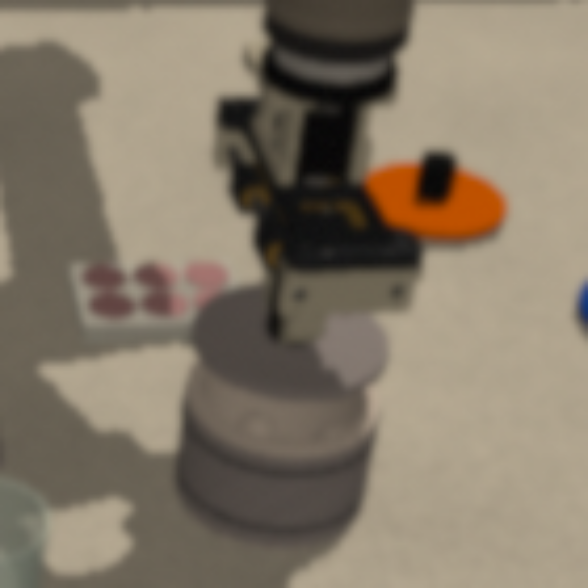

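```bash
python3 - <<'E'
from lidm import *
meas('y',np.array([.6305,.2266,.0862]))
d=np.load('pics/y_scene.npz'); 
E
```

```text
top 453 plane z-tcp -0.0069 tilt deg x -0.22 y 0.04
  circle - tcp [-0.0011  0.0001] sd 0.0009 124 angles [17 16 15 15 15 15 16 15]
scene 391 plane z-tcp -0.0083 tilt deg x 0.12 y -0.05
  circle - tcp [0.0074 0.0006] sd 0.0012 86 angles [ 6  9 15 14 11 10 11 10]
```

With the same method in both views, the jar axis lies at about (0.631,0.227). I correct by 1.5 mm and descend in stages.

```bash
python3 -m handwheel '{"jaw":[0,0,0,0,0,0],"translation":[[0,0.0012,0.008],[0,0,0.008],[0,0,0.004],[0,0,0.002],[0,0,0],[0,0,0]],"delta_rot":[[0,0,0],[0,0,0],[0,0,0],[0,0,0],[0,0,0],[0,0,0]]}';python3 - <<'E'
from h import *
st();shot('C')
i=cv2.imread('pics/C_scene.png');cv2.imwrite('pics/C_s.png',cv2.resize(i[150:250,350:450],None,fx=6,fy=6))
E
python3 lidm.py C
```

```text
time_s: 29.1
ee_pos: [0.6324, 0.227, 0.1064]
tcp_rot: [0.704, 0.71, 0.0, 0.0]
force: [0.4, 0.2, -5.5]
width: 0.325
t 29.1 p [0.6324 0.227  0.1064] F [ 0.4  0.2 -5.5] w 0.325
q [ 0.231  0.712  1.231 -0.     1.198  0.222]
[[-0.008  1.     0.   ]
 [ 1.     0.008  0.   ]
 [ 0.     0.    -1.   ]]
top 175 plane z-tcp -0.0078 tilt deg x -0.01 y -0.98
  circle - tcp [-0.0019  0.0003] sd 0.002 42 angles [ 0 20 16  6  0  0  0  0]
scene 785 plane z-tcp -0.0079 tilt deg x -0.20 y 0.14
  circle - tcp [ 0.0065 -0.0004] sd 0.0013 75 angles [11 10 12 14 13 10  5  0]
```

View pics/C_s.png

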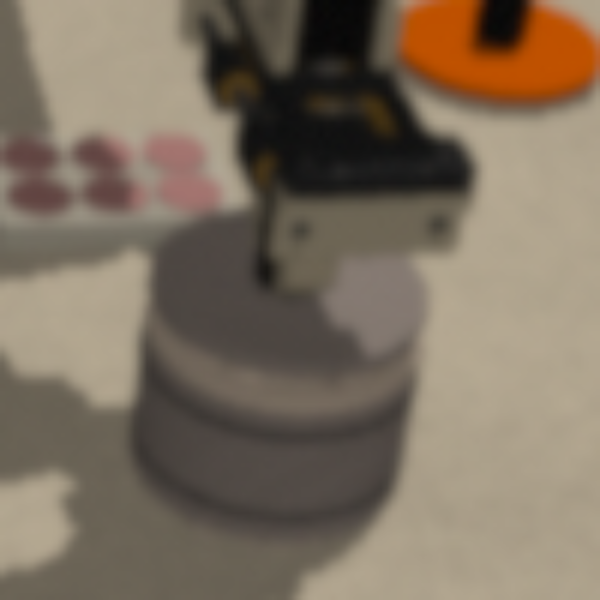

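The lid hangs just above the rim, well aligned. I trim by −1 mm in x and ease down, watching the force.

```bash
python3 -m handwheel '{"jaw":[0,0,0,0],"translation":[[0,-0.001,0.003],[0,0,0.002],[0,0,0],[0,0,0]],"delta_rot":[[0,0,0],[0,0,0],[0,0,0],[0,0,0]]}';python3 -m handwheel '{"jaw":[0,0,0],"translation":[[0,0,0.0015],[0,0,0],[0,0,0]],"delta_rot":[[0,0,0],[0,0,0],[0,0,0]]}'; python3 -m handwheel '{"jaw":[0,0,0],"translation":[[0,0,0.0015],[0,0,0],[0,0,0]],"delta_rot":[[0,0,0],[0,0,0],[0,0,0]]}'
```

```text
time_s: 29.6
ee_pos: [0.6312, 0.227, 0.1011]
tcp_rot: [0.704, 0.71, -0.0, -0.0]
force: [-0.3, 0.2, -5.3]
width: 0.319
time_s: 29.9
ee_pos: [0.6313, 0.227, 0.0997]
tcp_rot: [0.704, 0.71, -0.0, 0.0]
force: [0.0, 0.2, -5.7]
width: 0.319
time_s: 30.2
ee_pos: [0.6312, 0.227, 0.0981]
tcp_rot: [0.704, 0.71, -0.0, -0.0]
force: [0.5, -0.2, -6.3]
width: 0.321
```

The spigot has entered without contact (TCP is below 0.100). I keep lowering gently.

```bash
python3 -m handwheel '{"jaw":[0,0,0],"translation":[[0,0,0.0015],[0,0,0],[0,0,0]],"delta_rot":[[0,0,0],[0,0,0],[0,0,0]]}'; python3 -m handwheel '{"jaw":[0,0,0],"translation":[[0,0,0.0012],[0,0,0],[0,0,0]],"delta_rot":[[0,0,0],[0,0,0],[0,0,0]]}';python3 -m handwheel '{"jaw":[0,0,0],"translation":[[0,0,0.0008],[0,0,0],[0,0,0]],"delta_rot":[[0,0,0],[0,0,0],[0,0,0]]}'
```

```text
time_s: 30.5
ee_pos: [0.6312, 0.227, 0.0966]
tcp_rot: [0.704, 0.71, -0.0, -0.0]
force: [-0.2, 0.2, -5.6]
width: 0.319
time_s: 30.8
ee_pos: [0.6312, 0.227, 0.0954]
tcp_rot: [0.704, 0.71, -0.0, 0.0]
force: [-0.8, -0.4, -5.6]
width: 0.32
time_s: 31.1
ee_pos: [0.6312, 0.227, 0.0947]
tcp_rot: [0.704, 0.71, -0.0, 0.0]
force: [0.3, -0.7, -5.6]
width: 0.321
```

```bash
python3 -m handwheel '{"jaw":[0,0,0],"translation":[[0,0,0.0006],[0,0,0],[0,0,0]],"delta_rot":[[0,0,0],[0,0,0],[0,0,0]]}'
```

```text
time_s: 31.4
ee_pos: [0.6313, 0.227, 0.0943]
tcp_rot: [0.704, 0.71, 0.0, 0.0]
force: [0.2, 0.0, -4.1]
width: 0.322
```

Seating begins at 0.0943, against an expected 0.0942. Two more small steps, then release.

```bash
python3 -m handwheel '{"jaw":[0,0,0],"translation":[[0,0,0.0005],[0,0,0],[0,0,0]],"delta_rot":[[0,0,0],[0,0,0],[0,0,0]]}';python3 -m handwheel '{"jaw":[0,0,0],"translation":[[0,0,0.0005],[0,0,0],[0,0,0]],"delta_rot":[[0,0,0],[0,0,0],[0,0,0]]}'
```

```text
time_s: 31.7
ee_pos: [0.6313, 0.227, 0.0942]
tcp_rot: [0.704, 0.71, 0.0, 0.0]
force: [-1.3, -0.8, 0.7]
width: 0.322
time_s: 32.0
ee_pos: [0.6314, 0.227, 0.0942]
tcp_rot: [0.704, 0.71, 0.0, 0.0]
force: [-3.6, -1.4, 5.5]
width: 0.32
```

```bash
python3 -m handwheel '{"jaw":[0.4,0.5,0.6,0.7,0.8,0.9,1,1,1],"translation":[[0,0,0],[0,0,0],[0,0,0],[0,0,0],[0,0,0],[0,0,0],[0,0,0],[0,0,0],[0,0,0]],"delta_rot":[[0,0,0],[0,0,0],[0,0,0],[0,0,0],[0,0,0],[0,0,0],[0,0,0],[0,0,0],[0,0,0]]}'; python3 -m handwheel '{"jaw":[1,1,1,1,1,1,1,1,1,1],"translation":[[0,0,-0.01],[0,0,-0.03],[0,0,-0.04],[0,0,-0.04],[-0.03,-0.01,0],[-0.045,-0.015,0],[-0.045,-0.015,0],[-0.045,-0.015,0],[-0.045,-0.015,0],[0,0,0]],"delta_rot":[[0,0,0],[0,0,0],[0,0,0],[0,0,0],[0,0,0],[0,0,0],[0,0,0],[0,0,0],[0,0,0],[0,0,0]]}'
python3 - <<'E'
from lidm import *
st();shot('D')
f=np.load('pics/D_top.npz'); W=cloud('top',f['d'])
Q=W[(np.abs(W[...,0]-.631)<.05)&(np.abs(W[...,1]-.227)<.05)&(W[...,2]>.07)&(W[...,2]<.1)]
c=np.linalg.lstsq(np.c_[Q[:,:2]-Q[:,:2].mean(0),np.ones(len(Q))],Q[:,2],rcond=None)[0];print('flange z',c[2],'tilt',np.degrees(c[:2]),len(Q))
i=cv2.imread('pics/D_scene.png');cv2.imwrite('pics/D_s.png',cv2.resize(i[140:250,330:450],None,fx=5,fy=5))
E
```

```text
time_s: 32.9
ee_pos: [0.6313, 0.227, 0.0931]
tcp_rot: [0.704, 0.71, -0.0, 0.0]
force: [0.4, -0.3, 0.1]
width: 0.989
time_s: 33.9
ee_pos: [0.5618, 0.0116, 0.2144]
tcp_rot: [0.706, 0.708, -0.001, 0.001]
force: [-0.3, 0.3, -0.3]
width: 0.996
t 33.9 p [0.5618 0.0116 0.2144] F [-0.3  0.3 -0.3] w 0.996
q [-0.115  0.419  1.441 -0.002  1.281 -0.117]
[[-0.003  1.     0.   ]
 [ 1.     0.003 -0.002]
 [-0.002  0.    -1.   ]]
flange z 0.08751205210404764 tilt [ 0.1407541  -0.02686974] 1153
```

View pics/D_s.png

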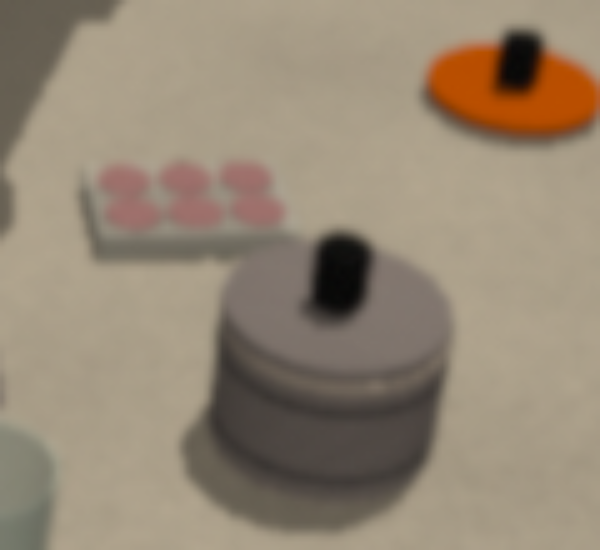

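View pics/D_top.png

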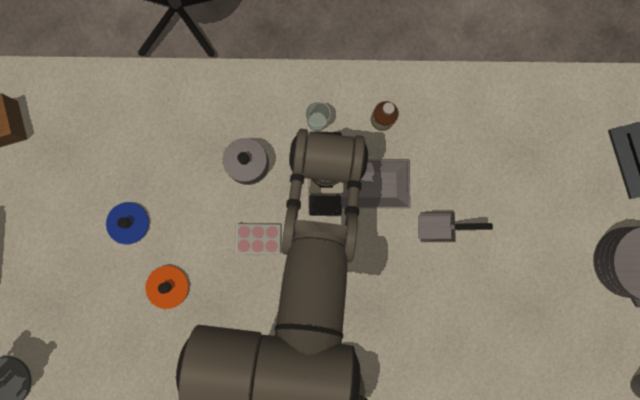

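View pics/D_scene.png

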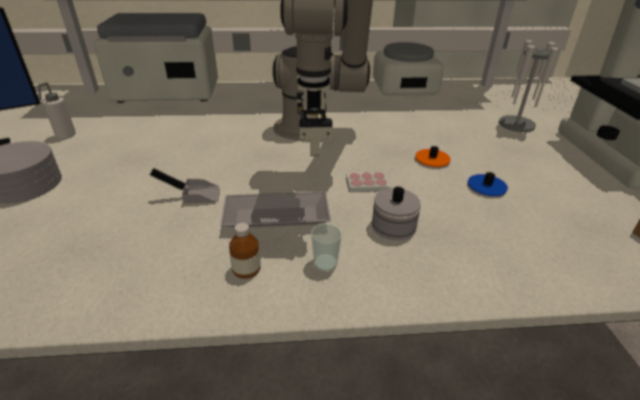

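The lid is seated, with its flange top at 87.5 mm against the expected 88 mm and a tilt of about 0.1°. The scoop lies flat and empty at top (437,226), the bystanders have not moved, and the arm is clear. I hand the job in.

```bash
python3 -c "
from h import *
print(r.finish_job())"
```

```text
the job is handed in; nothing more can be done
None
```

I handed the job in at about 34 s of the 72 s allowed. All four balls went from the tray into the jar with the scoop; the fingers never touched a ball and none dropped on the bench. I then laid the scoop flat and empty on the bench and closed the jar with the grey lid.

- **Lid:** it went in without touching the sides and was set down with about 11 N. The last depth picture put the flange top at 87.5 mm, against 88 mm when fully home, with a tilt of about 0.1°.
- **Balls:** pictures taken after tipping and again before closing showed balls only in the jar, with the tray, pan and bench clear. I counted four in the jar before putting the lid on.
- **Everything else:** the jar is standing, and the bottle, beaker, well plate and the blue and orange look-alike lids were not touched. The gripper is clear of everything.

**Checks that disagreed:** the two cameras differed by 5–8 mm in x on the jar and lid centres. I measured both objects the same way in each view so the offset cancelled, and aligned the lid from that. The scoop turned 1–3° nose-down in the grip while being carried; I corrected most of that before laying it down.

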